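# Secure the tool box in the carrying board and lift it level

## Task

Get the stone and its tool box ready to be carried to the next table: set the closed wooden tool box flat on the floor of the empty pocket of the carrying board, let go of it, and swing the brass keeper over the box until it is fully shut. Then take the carrying board by its wooden grip bar, lift it straight up to about 10 cm above the table and keep it level and still; finish while holding it there by the bar. Do not tip the board or the box, and leave the other things where they are.

Things in the scene. Friction and masses are not known exactly. Their poses are not given: they have to be found in the camera images.
- carrier: carrying board (loose): flat light-wood board 92 x 398 x 10 mm, with, along its length (own y axis): a cradle with a fixed grey stone at the -y end, a raised grip bar over the origin, and an empty pocket at the +y side. Origin on its underside straight below the middle of the grip bar (the board runs from y = -200 to y = +198 mm); z up. About 0.6 kg empty; with the box in and the keeper shut it balances within 10 mm of the bar's middle
- carrier_grip (a point): middle of the grip bar, 62 mm above the board's underside. The bar is 18 mm thick (board x), 86 mm long (board y), 26 mm high (its top is 75 mm over the underside), and stands on two dowels: free space on both long sides, bare board 10 mm thick below it
- carrier_pocket (a point): middle of the pocket's floor, which is the board's top face, 10 mm above its underside; 108 mm from the grip bar along board +y. The pocket is 69 x 125 mm inside (board x, y), marked by four L-shaped corner rails 12 mm high and 8 mm thick; the rails leave a gap 81 mm long open in the middle of each long side, so fingers can reach down there
- keeper_knob (a point): middle of the graspable height of the upright round knob on the free end of the keeper; knob 14 mm across, it rises 30 mm above the keeper bar (this point is 77.5 mm above the board's underside, the knob's top is 87.5 mm above it)
- keeper_pivot (a point): point on the keeper's vertical hinge axis, on the post at the far end of the pocket (183 mm from the grip bar along board +y), at the height of the brass bar's top face, 57.5 mm above the board's underside; the knob turns about it at 55 mm radius
- keeper (a joint): angle (rad) of the keeper, a flat brass bar 78 x 16 x 6 mm, underside 51.5 mm above the board's underside. 0: points along board +x; starts parked at -0.45 to 0.05 (stop at -0.6), clear of the pocket. Growing: swings level, clockwise from above, to its stop at 1.57: fully shut, along board -y over the box with 2 mm to spare. Light friction (1 N at the knob); stays where left
- tool_box: closed wooden tool box with a flat lid that does not move here, 62 x 118 x 39 mm (own x, y, z), about 0.13 kg. Origin at the centre of its underside, z up. Its length goes along the pocket's length, either way round
- tweezers: bystander: steel tweezers lying flat, 17 x 129 x 8 mm (own x, y, z), origin under the centre; leave them alone
- brass_dish: bystander: shallow round brass dish, 60 mm across, 13 mm high, origin under the centre; leave it alone
- glass_dish: bystander: round glass dish, 55 mm across, 19 mm high, origin under the centre; leave it alone
- blower: bystander: dark red rubber blower bulb with a nozzle, 110 x 49 x 44 mm, origin under the centre; leave it alone
Things that resemble listed ones, but are neither listed nor needed, are in the scene too. What is shaped like the tool_box but purple is not meant.

How it is judged:
By the outcome, as a careful person would: the job done as asked, in the order asked, and still so for the second after the job is handed in, while the arm keeps its last pose, push and grip.
It also fails if it takes over 64 s, if anything falls off the work surface, if the arm or the gripper's body presses on something with over 40 N, if the wrist force passes 120 N, or if a joint passes its speed limit or range.

## Robot

A 7-joint arm with a two-finger parallel gripper is mounted at the origin on a cart in front of the work surface, level with it; the furniture and walls round the work are solid. World frame = base frame: x ahead of the robot, y to its left, z up, the work surface at z = 0. Lengths are in m, angles in rad, forces in N, time in s.
With the tool pointing down it reaches from about 0.4 to 0.875 m from the base axis. Payload 19.3 kg.
Tool frame: the origin (TCP) lies where the fingers leave the gripper's body, on its centre line; the fingertips stand 73 mm ahead of it and the grasp point (between the pads) lies 54 mm ahead of it; y points along the fingers, z is the direction in which the jaws open and shut, and the axes are right-handed (so a half turn about y gives the same grasp; the last joint's range is limited). The gripper opens to 85 mm and grips with 20 to 120 N. Pads are 22 mm wide; open, the fingers measure 114 mm over their backs; the gripper's body (76 mm by 85 mm) begins 54 mm behind the grasp point. The pads swing forward as they close: fully open they stand 13 mm farther back than shut.
Start: joints at [-1.377, 0.521, -0.036, 1.599, 0.021, 1.021, -0.113], TCP at [0.163, 0.603, 0.304] pointing down, gripper open.
Joint ranges: [-2.91, 2.91], [-0.3, 2.13], [-1.5, 1.42], [0.17, 2.43], [-1.26, 4.41], [0.16, 1.93], [-2.52, 2.52]. Speed limits (rad/s): [1.89, 1.89, 2.39, 2.39, 3.01, 3.01, 3.01].

## Interface

Orientations are given as a rotation vector (axis times angle).
In Python, from bench import ctrl, vision, finish_job, spotter gives the robot as it stands.
- The arm moves only by the shell command python3 -m crank 'ROWS' [OPENING] [FORCE]. ROWS is a JSON object of lists of equal length, an entry for each row: "xyz": the shift along the tool's x, y, z in m, a list of three; "angular": the turn, a rotation vector about the tool's x, y, z in rad, a list of three. A call has 1 to 8 rows; each row is the pose to reach, as a shift and turn from the pose commanded when the call began, along the tool's axes at that moment; what a row does not reach only later rows make up. A row lasts 1/8 s, in which the tool goes at most 62.5 mm and 10.7 degrees, less where a joint would pass 70% of its speed; a pose out of reach is approached as far as the arm can. A call with a gripper value outside its range is refused whole. OPENING is the opening, from 0 (shut) to 1 (fully open), set as the call begins (- or left out, the last holds). The fingers move at their own pace and stop on an object; FORCE is the grip in N (left out, the last holds). Time passes only in rows, so rows that repeat a pose let the fingers close. It gives the time, the measured TCP pose, the force and the opening at its end, in the units of the state.
- ctrl.read_state(): the state, without advancing time (a new reading comes with each control period).
- vision.read_camera(name): name is "scene" or "side" or "wrist"; returns a dict with "img" (400x640x3 uint8, blue, green, red), "K" (3x3 intrinsics, pixels), "world_from_camera" (4x4, takes a point from camera to world coordinates). Camera axes: x right, y down, z forward; pixel columns grow to the right and rows downward; lengths in m; the calibration is good to about 2 mm. A picture is of the moment at which its call begins. There is no depth.
- finish_job(): hands the job in, once; it reports no verdict.
Trained networks look in a picture, given as the dict that the camera call returned (one of the last four; its "shot" number tells which), for a name from the list of things; names that differ only in an ending like _2 or _b are one class to them, and where a whole thing is asked for, a point or a joint stands for the part that bears it (a point fixed in the world has none). Each returns a list of dicts, best first, with "conf" (0 to 1); they miss things now and then, are a little off and sometimes report something else, mostly with a low value. They report only what shows in the picture. A call takes as long as a camera call. They do not tell look-alikes from the thing itself.
- spotter.recognise(query, picture): "location" ([x, y, z] in m, in the coordinates of the camera as it stood for that picture, good to about 4 mm: the middle of the surface that is visible of it).
The state is a dict: "time_s": time; "q": joint angles; "joint_velocities": joint speeds; "effort": joint torques, N m; "tool_pos": TCP position; "eef_rot": TCP orientation; "force": force on the tool from outside, world axes, zero at the start; "torque": the same for the moment, N m; "width": opening from 0.0 (shut) to 1.0 (fully open).
Only numpy, scipy, OpenCV 4.12 (cv2) and the standard library are available. Lean on these libraries where they do the work, as an engineer would, in place of code of your own. Each camera call takes 0.05 s, during which the arm holds its last target.

## Working session

There is one attempt and no reset: what is moved stays moved. The work goes in short steps, Python scripts to look and compute and a shell command to move; the robot and the scene stay as the last step left them, time stands still between calls to the robot, and variables do not carry over. Pictures are saved under pics/ and viewed, and the job is handed in when it is done.

```bash
ls; mkdir -p pics; cat > h.py <<'E'
import numpy as np, cv2
from bench import ctrl, vision, finish_job, spotter
from scipy.spatial.transform import Rotation as R
def w2p(p,c):
    T=np.linalg.inv(c["world_from_camera"]); q=T[:3,:3]@np.array(p)+T[:3,3]; u=c["K"]@q; return u[:2]/u[2]
def p2w(uv,c,z):
    T=np.array(c["world_from_camera"]); d=T[:3,:3]@np.linalg.inv(c["K"])@np.array([uv[0],uv[1],1.]); o=T[:3,3]
    return o+d*(z-o[2])/d[2]
def loc(r,c):
    T=np.array(c["world_from_camera"]); return T[:3,:3]@np.array(r["location"])+T[:3,3]
E
python3 - <<'E'
from h import *
s=ctrl.read_state(); print(s)
for n in ["scene","side","wrist"]:
    c=vision.read_camera(n); cv2.imwrite(f"pics/{n}0.png",c["img"]); print(n,np.round(c["world_from_camera"],3).tolist(),c["K"][0][0])
    if n!="wrist":
        for q in ["carrier","carrier_grip","carrier_pocket","keeper_knob","keeper_pivot","tool_box","tweezers","blower","glass_dish","brass_dish"]:
            for r in spotter.recognise(q,c)[:3]:
                p=loc(r,c); print(q,round(r["conf"],2),np.round(p,3),np.round(w2p(p,c)))
E
```

```text
pics
{'time_s': 0.0, 'q': array([-1.37723034,  0.52201333, -0.03630229,  1.60000281,  0.02122556,
        1.02108382, -0.1128127 ]), 'joint_velocities': array([ 9.90870457e-05,  8.27558836e-04,  1.04859484e-03, -9.19188935e-04,
       -1.46806256e-03,  1.61828274e-04, -1.09229999e-03]), 'effort': array([ 1.04521099e-03, -9.27092743e+01,  1.98041797e+00, -3.69925117e+01,
        1.79121463e-02,  8.28465389e-03, -2.36187952e-05]), 'tool_pos': array([0.1629319 , 0.60312973, 0.30332826]), 'eef_rot': array([-1.56198149,  0.2071359 , -0.20708232]), 'force': array([-0.10118748,  0.83460592, -0.05905474]), 'torque': array([ 0.01678896,  0.04801229, -0.02974511]), 'width': 1.001418709843043}
scene [[-0.74, -0.316, 0.594, -0.108], [-0.673, 0.313, -0.671, 0.918], [0.026, -0.896, -0.444, 0.611], [0.0, 0.0, 0.0, 1.0]] 377.79020196564636
carrier_grip 0.88 [ 0.449 -0.013  0.007] [383. 219.]
carrier_pocket 0.9 [ 0.454 -0.016  0.009] [382. 218.]
keeper_pivot 0.56 [ 0.45  -0.016  0.01 ] [383. 218.]
tool_box 0.84 [0.392 0.622 0.036] [228. 330.]
tool_box 0.41 [0.438 0.358 0.025] [305. 266.]
tweezers 0.5
[... 256 characters left out ...]
017  0.012] [384. 218.]
side [[0.958, -0.151, 0.242, 0.184], [-0.285, -0.497, 0.819, -1.17], [-0.003, -0.854, -0.519, 0.905], [0.0, 0.0, 0.0, 1.0]] 434.9077670979818
carrier 0.84 [ 0.455 -0.02   0.009] [306. 245.]
carrier_grip 0.58 [ 0.457 -0.021  0.006] [306. 246.]
carrier_pocket 0.62 [ 0.455 -0.021  0.014] [306. 244.]
keeper_pivot 0.78 [ 0.454 -0.024  0.009] [306. 245.]
tool_box 0.7 [0.454 0.307 0.037] [285. 191.]
tool_box 0.64 [0.404 0.585 0.04 ] [261. 162.]
blower 0.89 [ 0.636 -0.356  0.031] [397. 296.]
glass_dish 0.53 [0.73  0.252 0.008] [355. 194.]
wrist [[0.263, 0.914, 0.308, 0.082], [0.965, -0.249, -0.085, 0.626], [-0.001, 0.32, -0.947, 0.374], [0.0, 0.0, 0.0, 1.0]] 291.9657022843082
```

View pics/scene0.png

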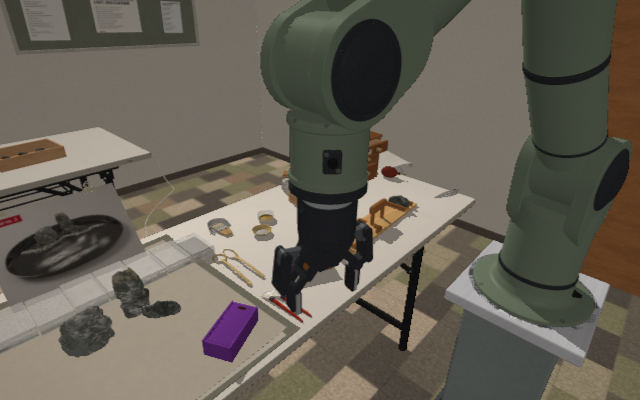

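View pics/side0.png

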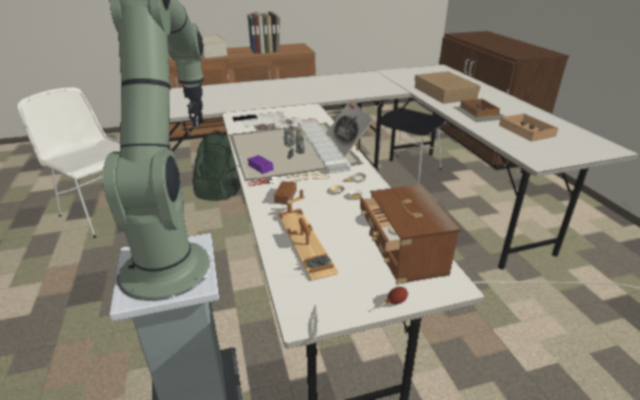

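View pics/wrist0.png

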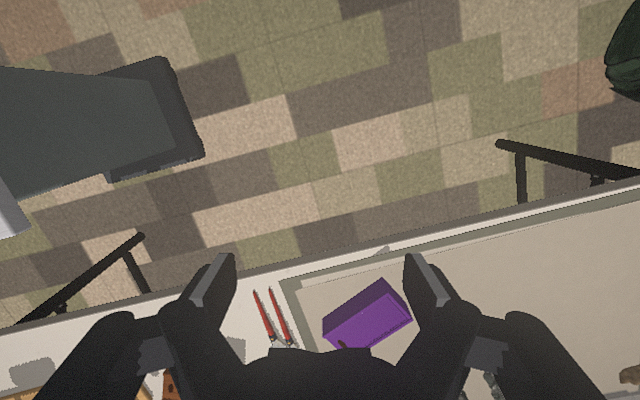

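The side view shows the purple box at (261,163), a brown box at (287,191), the board from (285,215) to (325,270), the cabinet with drawers at (410,230), and red-handled pliers, dishes and the blower at (398,295). The scene camera's view of the brown box is blocked by the gripper. I'll crop in.

```bash
python3 - <<'E'
from h import *
c=cv2.imread("pics/side0.png")
cv2.imwrite("pics/sidecrop0.png",cv2.resize(c[140:290,230:380],None,fx=4,fy=4,interpolation=cv2.INTER_CUBIC))
c=cv2.imread("pics/scene0.png")
cv2.imwrite("pics/scenecrop0.png",cv2.resize(c[180:310,250:430],None,fx=4,fy=4,interpolation=cv2.INTER_CUBIC))
E
```

```text
(no output)
```

View pics/sidecrop0.png

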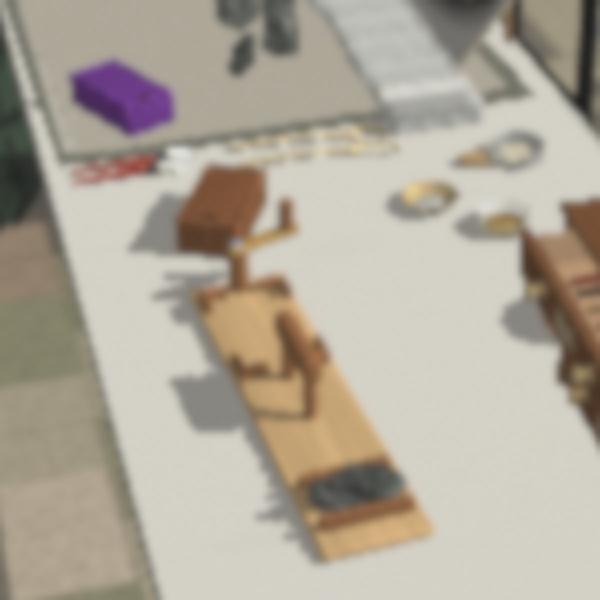

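View pics/scenecrop0.png

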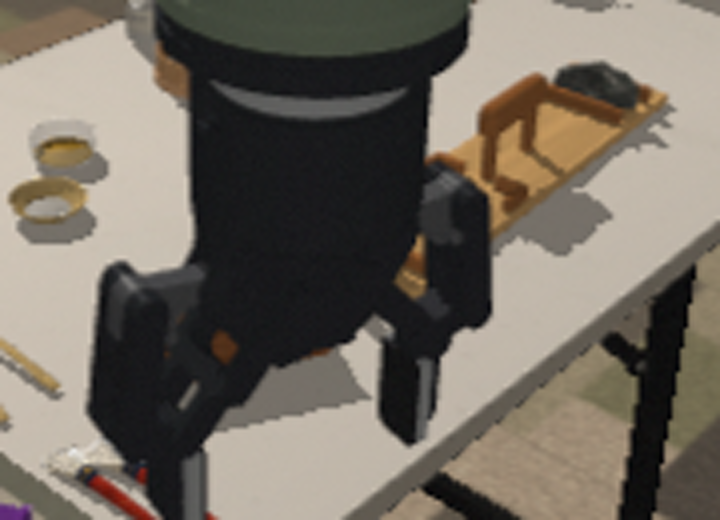

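Candidates for the box (side picture): brown closed box (287,191), purple box (261,163), which is excluded, and open wooden trays on the far table (480,108) and (528,127), which are out of reach. The brown one next to the keeper post is the tool box; the crop shows a closed brown body with a lid. The board's stone end points toward world -y and its pocket and keeper toward +y, with the keeper pointing roughly world +x.

Next I'll get the wrist camera over it.

```bash
cat >> h.py <<'E'
def tool():
    s=ctrl.read_state(); return np.array(s["tool_pos"]),R.from_rotvec(s["eef_rot"]).as_matrix()
E
python3 - <<'E'
from h import *
p,M=tool(); print(np.round(M,3))
c=vision.read_camera("wrist"); T=np.array(c["world_from_camera"])
print("cam in tool", np.round(M.T@(T[:3,3]-p),4), np.round(M.T@T[:3,:3],3))
print(c["K"])
# desired
for P in [(0.42,0.2,0.32)]:
    print(np.round(M.T@(np.array(P)-p),3))
E
```

```text
[[ 0.965  0.     0.261]
 [-0.261 -0.     0.965]
 [ 0.    -1.    -0.   ]]
cam in tool [-0.0843 -0.07    0.0005] [[ 0.002  0.947  0.32 ]
 [ 0.001 -0.32   0.947]
 [ 1.    -0.002 -0.001]]
[[291.96570228   0.         319.16168485]
 [  0.         291.96570228 196.18354628]
 [  0.           0.           1.        ]]
[ 0.353 -0.016 -0.322]
```

```bash
python3 -m crank '{"xyz":[[0.04,-0.006,-0.04],[0.08,-0.012,-0.08],[0.12,-0.018,-0.12],[0.16,-0.024,-0.165],[0.2,-0.03,-0.21],[0.24,-0.036,-0.25],[0.28,-0.042,-0.29],[0.315,-0.047,-0.33]],"angular":[[0,0,0],[0,0,0],[0,0,0],[0,0,0],[0,0,0],[0,0,0],[0,0,0],[0,0,0]]}' && python3 -m crank '{"xyz":[[0,0,0],[0,0,0]],"angular":[[0,0.0,0],[0,0,0]]}'; python3 - <<'E'
from h import *
p,M=tool();print(p,ctrl.read_state()["time_s"])
for n in ["scene","wrist"]:
    c=vision.read_camera(n); cv2.imwrite(f"pics/{n}1.png",c["img"])
    for q in ["carrier_grip","carrier_pocket","keeper_knob","keeper_pivot","tool_box"]:
        for r in spotter.recognise(q,c)[:2]:
            P=loc(r,c); print(n,q,round(r["conf"],2),np.round(P,3),np.round(w2p(P,c)))
E
```

```text
time_s: 2.2
tool_pos: [0.3818, 0.2008, 0.3514]
eef_rot: [-1.56, 0.207, -0.208]
force: [0.0, -0.1, -0.1]
width: 1.001
time_s: 2.45
tool_pos: [0.3809, 0.2029, 0.351]
eef_rot: [-1.561, 0.207, -0.207]
force: [0.3, -0.7, -0.5]
width: 1.002
[0.38091571 0.20292058 0.35098273] 2.45
scene carrier_grip 0.77 [0.453 0.059 0.008] [369. 227.]
scene carrier_pocket 0.91 [0.45  0.057 0.01 ] [370. 226.]
scene keeper_knob 0.46 [0.488 0.209 0.061] [330. 226.]
scene keeper_pivot 0.97 [0.45  0.063 0.011] [369. 227.]
scene tool_box 0.6 [0.394 0.622 0.034] [228. 330.]
scene tool_box 0.57 [0.45  0.34  0.035] [307. 258.]
wrist carrier_grip 0.85 [0.449 0.04  0.009] [229. 229.]
wrist carrier_grip 0.25 [0.738 0.244 0.008] [393. 344.]
wrist carrier_pocket 0.94 [0.448 0.047 0.01 ] [233. 228.]
wrist carrier_pocket 0.29 [0.472 0.206 0.055] [339. 229.]
wrist keeper_knob 0.75 [0.471 0.205 0.055] [338. 229.]
wrist keeper_knob 0.49 [0.454 0.325 0.039] [419. 192.]
wrist keeper_pivot 0.96 [0.455 0.039 0.007] [230. 232.]
wrist tool_box 0.6 [0.406 0.576 0.038] [612. 107.]
wrist tool_box 0.56 [0.452 0.326 0.038] [419. 190.]
```

View pics/wrist1.png

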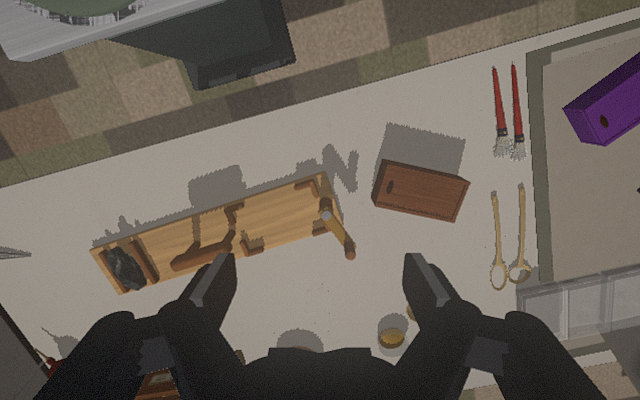

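```bash
python3 - <<'E'
from h import *
c=cv2.imread("pics/wrist1.png")
cv2.imwrite("pics/wristcrop1.png",cv2.resize(c[130:330,150:480],(792,480),interpolation=cv2.INTER_CUBIC))
c=cv2.imread("pics/scene1.png")
cv2.imwrite("pics/scenecrop1.png",cv2.resize(c[170:310,250:430],None,fx=4,fy=4,interpolation=cv2.INTER_CUBIC))
E
```

```text
(no output)
```

View pics/wristcrop1.png

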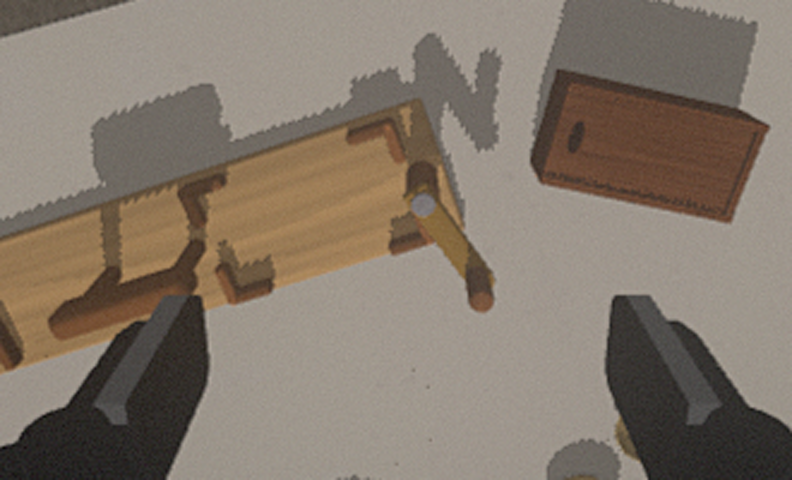

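View pics/scenecrop1.png

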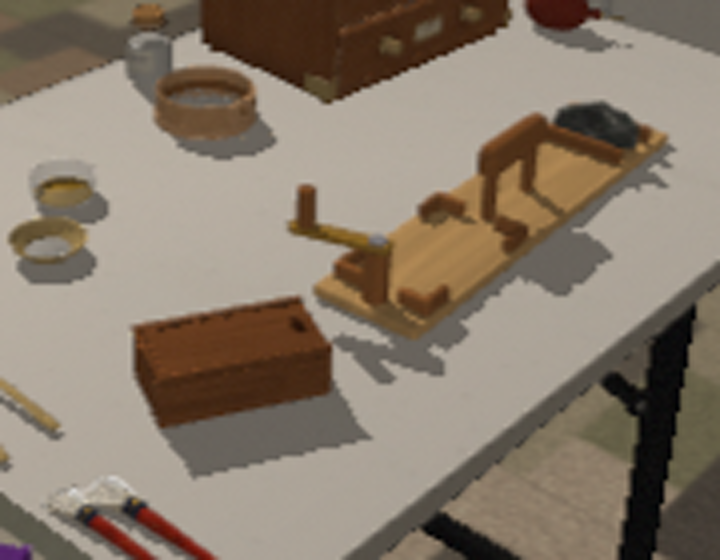

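```bash
cat >> h.py <<'E'
def rz(a): return np.array([[np.cos(a),-np.sin(a),0],[np.sin(a),np.cos(a),0],[0,0,1]])
def fit(obs,x0):
    from scipy.optimize import least_squares
    # obs: list (cam, modelpt, pix); x=(x,y,yaw)
    f=lambda x: np.concatenate([w2p(rz(x[2])@np.array(m)+[x[0],x[1],0],c)-u for c,m,u in obs])
    s=least_squares(f,x0,loss="soft_l1",f_scale=2); return s.x,f(s.x)
def draw(img,c,x,pts,col):
    uv=[w2p(rz(x[2])@np.array(m)+[x[0],x[1],0],c) for m in pts]
    cv2.polylines(img,[np.int32(np.array(uv)*16)],True,col,1,cv2.LINE_AA,4)
def rect(hx,y0,y1,z): return [(-hx,y0,z),(hx,y0,z),(hx,y1,z),(-hx,y1,z)]
E
python3 - <<'E'
from h import *
import pickle
c=vision.read_camera("wrist"); sc=vision.read_camera("scene")
pickle.dump((c,sc),open("c1.pkl","wb"))
f=lambda x,y:np.array([x/2.4+150,y/2.4+130])
for P in [f(572,82),f(768,127),f(731,222),f(540,182)]: print("box",p2w(P,c,0.039)[:2].round(4))
for P in [(90,248),(121,294),f(417,100),f(463,228)]: print("board",p2w(P,c,0.010)[:2].round(4))
print("pivot",p2w(f(423,205),c,0.0575).round(4),"knob",p2w(f(482,300),c,.0875).round(4))
E
```

```text
box [0.4048 0.2917]
box [0.4595 0.3939]
box [0.5128 0.3667]
box [0.4582 0.2625]
board [ 0.4219 -0.1839]
board [ 0.5134 -0.1774]
board [0.3992 0.2047]
board [0.4882 0.2114]
pivot [0.4469 0.1947 0.0575] knob [0.4965 0.2138 0.0875]
```

```bash
python3 - <<'E'
from h import *
import pickle
c,sc=pickle.load(open("c1.pkl","rb"))
g=lambda x,y:np.array([x/2.4+150,y/2.4+130])
k=lambda x,y:np.array([x/4+250,y/4+170])
# scene corners
bo=[(c,(-.031,-.059,.039),g(572,82)),(c,(-.031,.059,.039),g(768,127)),(c,(.031,.059,.039),g(731,222)),(c,(.031,-.059,.039),g(540,182)),
 (sc,(-.031,-.059,.039),k(330,348)),(sc,(.031,-.059,.039),k(299,299)),(sc,(.031,.059,.039),k(134,328)),(sc,(-.031,.059,.039),k(152,378)),(sc,(-.031,.059,0),k(165,425)),(sc,(-.031,-.059,0),k(330,385))]
ca=[(c,(-.046,-.2,.01),(90,248)),(c,(.046,-.2,.01),(121,294)),(c,(-.046,.198,.01),g(417,100)),(c,(.046,.198,.01),g(463,228)),(c,(0,.183,.0575),g(423,205)),
 (sc,(0,.183,.0575),k(377,242)),(sc,(-.046,.198,.01),k(414,332)),(sc,(.046,.198,.01),k(316,288))]
xb,rb=fit(bo,[.459,.329,-.49]); xc,rc=fit(ca,[.455,.019,.06])
print(xb,rb.reshape(-1,2).round(1).tolist()); print(xc,rc.reshape(-1,2).round(1).tolist())
for c_,n in ((c,"w"),(sc,"s")):
    im=c_["img"].copy()
    draw(im,c_,xb,rect(.031,-.059,.059,.039),(0,255,0)); draw(im,c_,xb,rect(.031,-.059,.059,0),(0,255,255))
    draw(im,c_,xc,rect(.046,-.2,.198,.01),(255,0,0)); draw(im,c_,xc,rect(.009,-.043,.043,.075),(0,0,255))
    draw(im,c_,xc,rect(.0345,.0455,.1705,.01),(255,0,255)); draw(im,c_,xc,[(0,.183,.0575),(0,.183,.01)],(255,255,0))
    im=im[130:330,80:480] if n=="w" else im[170:310,250:430]
    cv2.imwrite(f"pics/ov1{n}.png",cv2.resize(im,None,fx=2 if n=="w" else 4,fy=2 if n=="w" else 4,interpolation=cv2.INTER_CUBIC))
E
```

```text
[ 0.45862068  0.32841226 -0.48616531] [[-0.9, -0.7], [0.8, -0.7], [-0.3, 0.6], [-0.5, 0.3], [0.3, -0.9], [-0.2, -1.3], [-1.0, -1.0], [0.8, 0.1], [-2.3, 0.9], [-0.3, 2.1]]
[0.45635513 0.0127785  0.06250551] [[-3.0, 1.4], [-3.1, 1.5], [1.7, -1.2], [1.4, 0.7], [0.1, -1.4], [-0.1, -0.1], [0.1, 0.0], [-1.6, -1.0]]
```

View pics/ov1w.png

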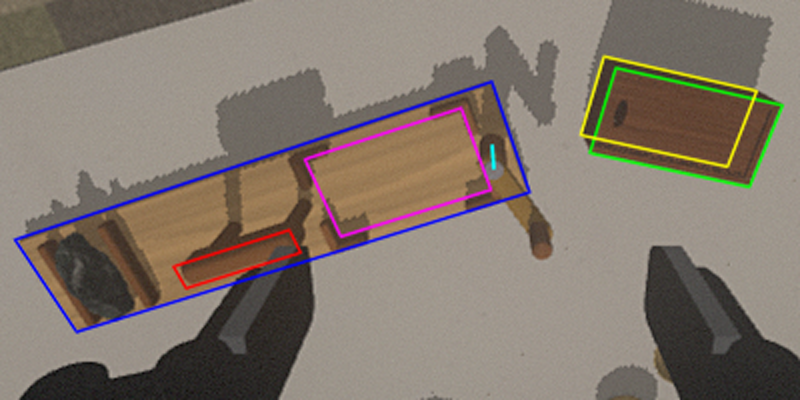

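View pics/ov1s.png

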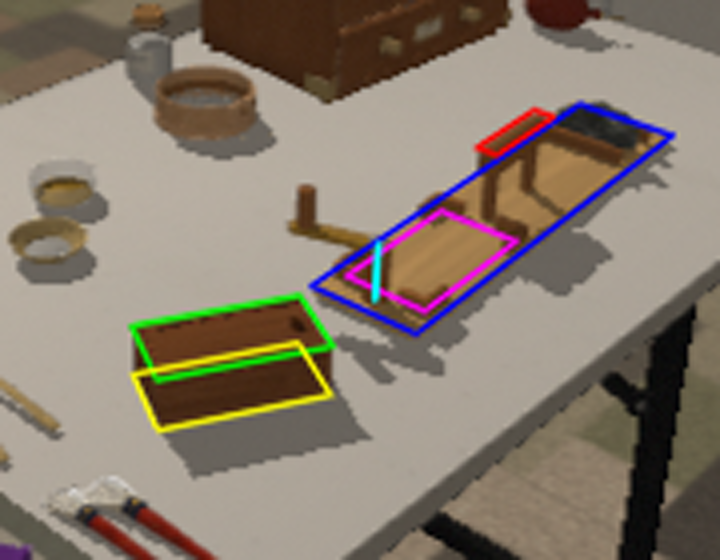

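```bash
python3 -m crank '{"xyz":[[0.011,0.016,-0.008],[0.022,0.033,-0.016],[0.033,0.049,-0.023],[0.044,0.066,-0.031],[0.055,0.082,-0.039],[0.066,0.098,-0.047],[0.077,0.115,-0.054],[0.088,0.131,-0.062]],"angular":[[0,-0.169,0],[0,-0.338,0],[0,-0.507,0],[0,-0.676,0],[0,-0.845,0],[0,-1.014,0],[0,-1.183,0],[0,-1.349,0]]}' && python3 -m crank '{"xyz":[[0,0,0],[0,0,0]],"angular":[[0,0.0,0],[0,0,0]]}'; python3 - <<'E'
from h import *
import pickle
p,M=tool();print(p,np.round(M,3));print(ctrl.read_state()["q"].round(3))
c=vision.read_camera("wrist"); cv2.imwrite("pics/wrist2.png",c["img"]); sc=vision.read_camera("scene"); cv2.imwrite("pics/scene2.png",sc["img"]); pickle.dump((c,sc),open("c2.pkl","wb"))
E
```

```text
time_s: 4.15
tool_pos: [0.4501, 0.1196, 0.2193]
eef_rot: [-1.399, -0.849, 0.849]
force: [0.4, -0.1, 0.6]
width: 1.001
time_s: 4.4
tool_pos: [0.4497, 0.1202, 0.2204]
eef_rot: [-1.402, -0.842, 0.841]
force: [-0.0, 1.8, 0.3]
width: 0.998
[0.44973498 0.12018671 0.2203746 ] [[ 0.47   0.    -0.883]
 [ 0.883  0.     0.47 ]
 [ 0.    -1.    -0.   ]]
[-0.347  0.397 -0.052  2.086  0.033  0.659  2.231]
```

View pics/wrist2.png

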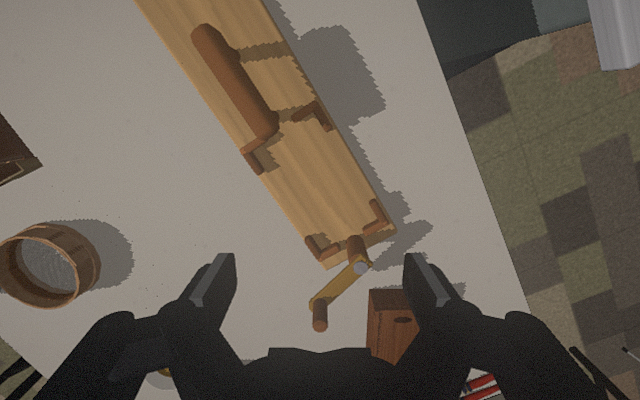

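```bash
python3 - <<'E'
from h import *
c=cv2.imread("pics/wrist2.png")
cv2.imwrite("pics/w2a.png",cv2.resize(c[90:340,230:430],None,fx=4,fy=4,interpolation=cv2.INTER_CUBIC)[:600])
cv2.imwrite("pics/w2b.png",cv2.resize(c[190:340,280:430],None,fx=4,fy=4,interpolation=cv2.INTER_CUBIC))
E
```

```text
(no output)
```

View pics/w2a.png

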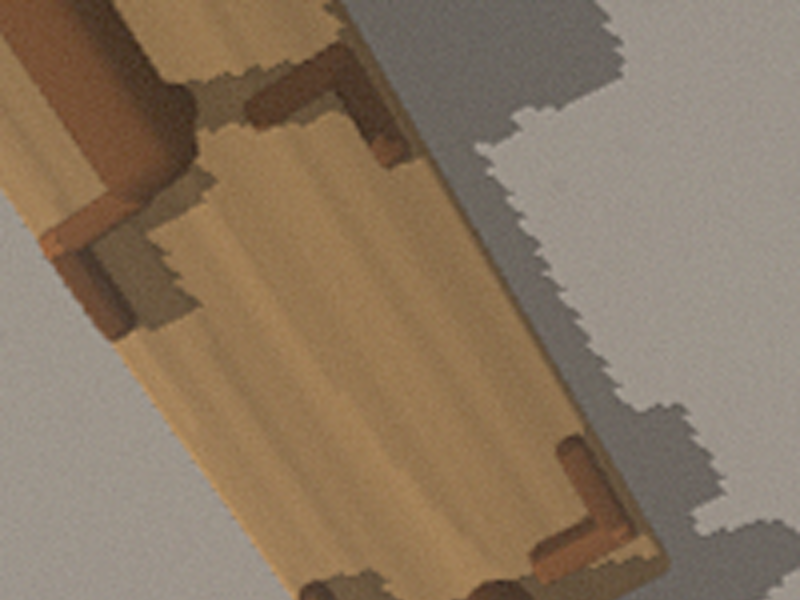

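View pics/w2b.png

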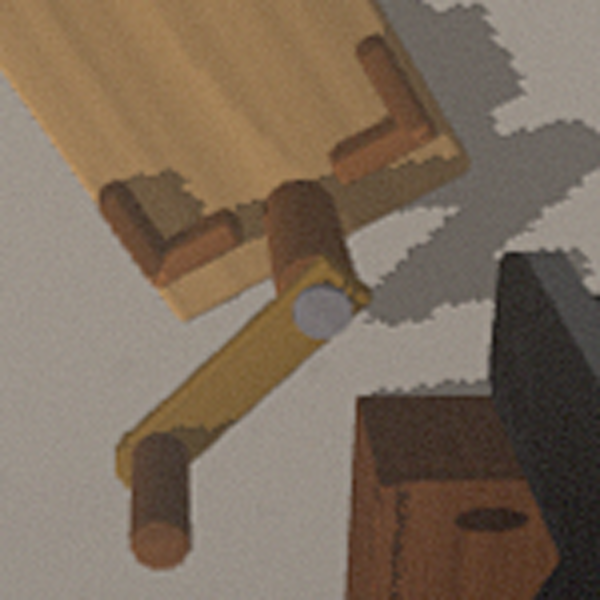

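```bash
cat > draw.py <<'E'
from h import *
def ovc(im,c,xc):
    draw(im,c,xc,rect(.046,-.2,.198,.01),(255,0,0)); draw(im,c,xc,rect(.009,-.043,.043,.075),(0,0,255))
    draw(im,c,xc,rect(.0345,.0455,.1705,.01),(255,0,255)); draw(im,c,xc,rect(.0425,.0375,.1785,.022),(0,255,0)); draw(im,c,xc,[(0,.183,.0575),(0,.183,.01)],(255,255,0))
E
python3 - <<'E'
from draw import *
import pickle
c,sc=pickle.load(open("c2.pkl","rb"))
a=lambda x,y:np.array([x/4+230,y/4+90]); b=lambda x,y:np.array([x/4+280,y/4+190])
ca=[(c,(-.046,.198,.01),b(464,162)),(c,(.046,.198,.01),b(184,318)),(c,(0,.183,.0575),b(322,312)),
(c,(.0425,.0375,.022),a(45,243)),(c,(-.0425,.0375,.022),a(340,43)),(c,(-.0425,.1785,.022),a(632,530))]
xc,rc=fit(ca,[.455,.019,.06]); print(xc,rc.reshape(-1,2).round(1).tolist())
print("knob",p2w(b(160,545),c,.0875),"piv",p2w(b(322,312),c,.0575), (rz(xc[2])@[0,.183,0])[:2]+xc[:2])
d=p2w(b(160,545),c,.0875)[:2]-p2w(b(322,312),c,.0575)[:2]; print("r",np.hypot(*d),"keeper angle",-(np.arctan2(d[1],d[0])-xc[2]))
im=c["img"].copy(); ovc(im,c,xc); cv2.imwrite("pics/ov2a.png",cv2.resize(im[90:290,130:430],None,fx=2.6,fy=2.6,interpolation=cv2.INTER_CUBIC))
im=sc["img"].copy(); ovc(im,sc,xc); cv2.imwrite("pics/ov2b.png",cv2.resize(im[170:310,250:430],None,fx=4,fy=4,interpolation=cv2.INTER_CUBIC))
E
```

```text
[0.45812482 0.01291644 0.07056064] [[3.2, 1.7], [-0.7, 2.8], [-0.2, -1.5], [-4.3, -0.2], [-0.3, -2.1], [2.3, 1.7]]
knob [0.49686016 0.21353307 0.0875    ] piv [0.44574905 0.19692683 0.0575    ] [0.44522293 0.19546107]
r 0.053741161723467594 keeper angle -0.2435850735620748
```

View pics/ov2a.png

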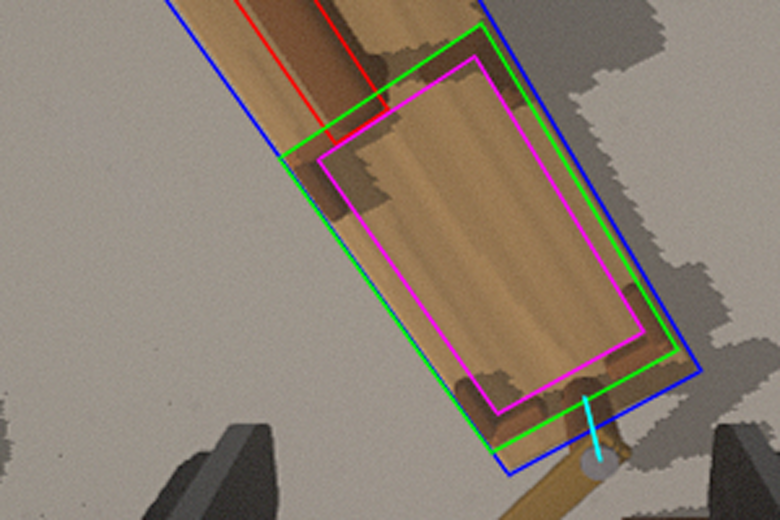

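View pics/ov2b.png

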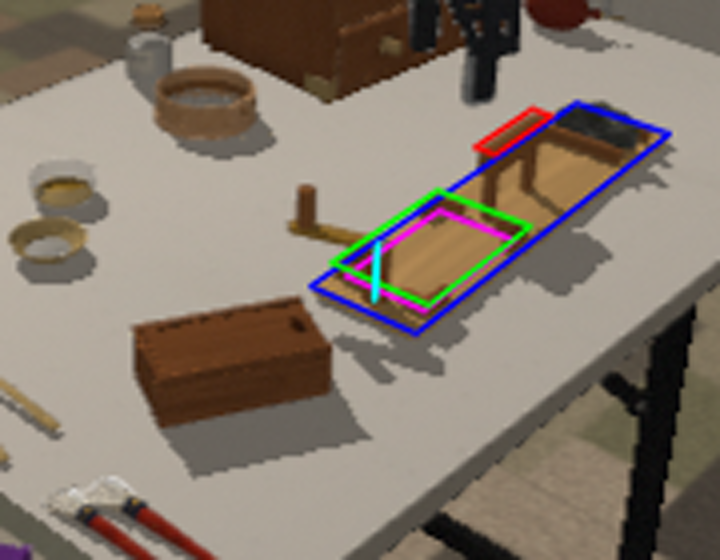

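The board overlay on the wrist pictures is about 2% too large, so I'll fit small camera offsets together with the poses.

```bash
cat > joint.py <<'E'
from draw import *
import pickle
from scipy.optimize import least_squares
c1,s1=pickle.load(open("c1.pkl","rb")); c2,s2=pickle.load(open("c2.pkl","rb"))
a=lambda x,y:np.array([x/4+230,y/4+90]); b=lambda x,y:np.array([x/4+280,y/4+190])
g=lambda x,y:np.array([x/2.4+150,y/2.4+130]); k=lambda x,y:np.array([x/4+250,y/4+170])
box=[(c1,(-.031,-.059,.039),g(572,82)),(c1,(-.031,.059,.039),g(768,127)),(c1,(.031,.059,.039),g(731,222)),(c1,(.031,-.059,.039),g(540,182)),
 (s1,(-.031,-.059,.039),k(330,348)),(s1,(.031,-.059,.039),k(299,299)),(s1,(.031,.059,.039),k(134,328)),(s1,(-.031,.059,.039),k(152,378)),(s1,(-.031,.059,0),k(165,425)),(s1,(-.031,-.059,0),k(330,385)),
 (c1,(.031,-.059,0),g(533,165)),]
car=[(c1,(-.046,-.2,.01),(90,248)),(c1,(.046,-.2,.01),(121,294)),(c1,(-.046,.198,.01),g(417,100)),(c1,(.046,.198,.01),g(463,228)),(c1,(0,.183,.0575),g(423,205)),
 (s1,(0,.183,.0575),k(377,242)),(s1,(-.046,.198,.01),k(414,332)),(s1,(.046,.198,.01),k(316,288)),(s1,(-.046,-.2,.01),k(668,138)),
 (c2,(-.046,.198,.01),b(464,162)),(c2,(.046,.198,.01),b(184,318)),(c2,(0,.183,.0575),b(322,312)),
(c2,(.0425,.0375,.022),a(45,243)),(c2,(-.0425,.0375,.022),a(340,43)),(c2,(-.0425,.1785,.022),a(632,530))]
def pr(p,c,off):
    T=np.linalg.inv(c["world_from_camera"]); q=T[:3,:3]@np.array(p)+T[:3,3]
    q=R.from_rotvec(off[3:]).as_matrix()@q+off[:3]; u=c["K"]@q; return u[:2]/u[2]
def res(x):
    r=[]
    for obs,p in ((box,x[:3]),(car,x[3:6])):
        for c,m,u in obs:
            off=x[12:18] if (c is s1 or c is s2) else x[6:12]
            r.append(pr(rz(p[2])@np.array(m)+[p[0],p[1],0],c,off)-u)
    return np.concatenate(r)
def full(x): return np.concatenate([res(x),x[6:9]/.003,x[9:12]/.006,x[12:15]/.002,x[15:18]/.004])
s=least_squares(full,[.459,.329,-.49,.457,.013,.065]+[0]*12,loss="soft_l1",f_scale=1.5,x_scale=[.01]*18)
x=s.x
if __name__=="__main__":
    print("box",x[:3].round(4),"car",x[3:6].round(4)); print("offs",x[6:].round(4)); r=res(x).reshape(-1,2); print(r[:len(box)].round(1).tolist());print(r[len(box):].round(1).tolist())
E
python3 joint.py
```

```text
box [ 0.4588  0.3307 -0.4791] car [0.4569 0.0117 0.0655]
offs [ 0.0005  0.0013  0.0073  0.0023 -0.0001  0.0023  0.0007 -0.0002  0.0011
 -0.0008  0.001   0.0005]
[[-0.3, 0.4], [0.1, -0.4], [-0.6, 0.2], [0.5, 0.6], [0.3, -0.5], [-0.4, -0.9], [-1.1, -0.4], [0.8, 0.7], [-2.3, 1.4], [-0.3, 2.5], [-1.2, -1.3]]
[[0.6, 1.0], [-0.2, 0.3], [1.1, -0.4], [0.6, 0.6], [-0.5, -1.2], [0.7, 0.0], [0.9, 0.1], [-0.8, -0.9], [1.1, -1.0], [1.5, 0.8], [-1.0, 0.6], [-1.2, -3.6], [-1.5, -0.3], [1.1, -0.2], [0.8, 0.9]]
```

The fit now holds to about 1 px: box at (0.459, 0.331) yaw -0.479, board at (0.457, 0.012) yaw 0.066. The last joint is near its limit this way round, so I'll take the other half turn and go over the box.

```bash
python3 -m crank '{"xyz":[[0.024,0,0.011],[0.048,0,0.023],[0.071,0,0.034],[0.095,0,0.045],[0.119,0,0.057],[0.143,0,0.068],[0.166,0,0.08],[0.190,0,0.091]],"angular":[[0,0.186,0],[0,0.372,0],[0,0.558,0],[0,0.744,0],[0,0.93,0],[0,1.116,0],[0,1.302,0],[0,1.488,0]]}' && python3 -m crank '{"xyz":[[0,0,0],[0,0,0],[0,0,0],[0,0,0],[0,0,0],[0,0,0],[0,0,0],[0,0,0]],"angular":[[0,0.186,0],[0,0.372,0],[0,0.558,0],[0,0.744,0],[0,0.93,0],[0,1.116,0],[0,1.302,0],[0,1.488,0]]}' && python3 -m crank '{"xyz":[[0,0,0],[0,0,0],[0,0,0]],"angular":[[0,0.157,0],[0,0.157,0],[0,0.157,0]]}'; python3 - <<'E'
from h import *
import pickle
p,M=tool();print(p,np.round(M,3));print(ctrl.read_state()["q"].round(3))
t=np.array([.4588,.3307,.079]); print("to box",(M.T@(t-p)).round(4), "yaw err", -.479-np.arctan2(M[1,2],M[0,2]))
c=vision.read_camera("wrist"); cv2.imwrite("pics/wrist3.png",c["img"]); sc=vision.read_camera("scene"); pickle.dump((c,sc),open("c3.pkl","wb"))
import joint
for cc,off,n in ((c,joint.x[6:12],"w"),(sc,joint.x[12:18],"s")):
    im=cc["img"].copy(); 
    for z in (.039,0):
        uv=[joint.pr(rz(joint.x[2])@np.array(m)+[joint.x[0],joint.x[1],0],cc,off) for m in rect(.031,-.059,.059,z)]
        cv2.polylines(im,[np.int32(np.array(uv)*16)],True,(0,255,0),1,cv2.LINE_AA,4)
    cv2.imwrite(f"pics/ov3{n}.png",im)
E
```

```text
time_s: 5.5
tool_pos: [0.4575, 0.3319, 0.2206]
eef_rot: [-1.546, 0.321, -0.322]
force: [-0.1, -0.5, 0.1]
width: 0.998
time_s: 6.5
tool_pos: [0.4575, 0.3312, 0.2205]
eef_rot: [-1.035, 1.446, -1.445]
force: [-0.1, -0.2, 0.2]
width: 0.999
time_s: 6.88
tool_pos: [0.4578, 0.3307, 0.2201]
eef_rot: [-0.946, 1.549, -1.548]
force: [1.3, -0.3, 0.1]
width: 1.001
[0.4577833  0.33073533 0.22014796] [[-0.456  0.     0.89 ]
 [-0.89   0.    -0.456]
 [-0.    -1.    -0.   ]]
[-1.25   0.675  0.776  1.866 -0.617  0.859 -0.635]
to box [-0.0004  0.1411  0.0009] yaw err -0.0055576996507822884
```

View pics/ov3w.png

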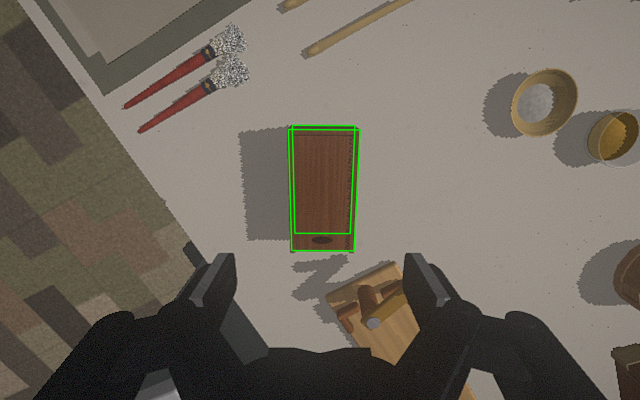

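The overlay sits exactly on the brown box (289–357, 125–252), centred between the fingers, with nothing else near. Going down and gripping.

```bash
python3 -m crank '{"xyz":[[0,0.03,0.001],[0,0.06,0.001],[0,0.09,0.001],[0,0.115,0.001],[0,0.132,0.001],[0,0.141,0.001],[0,0.141,0.001]],"angular":[[0,0.005,0],[0,0.005,0],[0,0.005,0],[0,0.005,0],[0,0.005,0],[0,0.005,0],[0,0.005,0]]}' 1 40 && python3 -m crank '{"xyz":[[0,0,0],[0,0,0],[0,0,0],[0,0,0],[0,0,0],[0,0,0]],"angular":[[0,0,0],[0,0,0],[0,0,0],[0,0,0],[0,0,0],[0,0,0]]}' 0 40; python3 - <<'E'
from h import *
p,M=tool();print(p,np.round(M,3));c=vision.read_camera("wrist"); cv2.imwrite("pics/wrist4.png",c["img"])
E
```

```text
time_s: 7.85
tool_pos: [0.459, 0.3298, 0.0789]
eef_rot: [-0.941, 1.555, -1.555]
force: [-0.7, -0.6, 0.6]
width: 0.999
time_s: 8.6
tool_pos: [0.4592, 0.3301, 0.0798]
eef_rot: [-0.94, 1.555, -1.554]
force: [-1.1, -1.0, 6.4]
width: 0.722
[0.4591905  0.33007295 0.07976004] [[-0.463  0.001  0.886]
 [-0.886  0.001 -0.463]
 [-0.001 -1.     0.   ]]
```

View pics/wrist4.png

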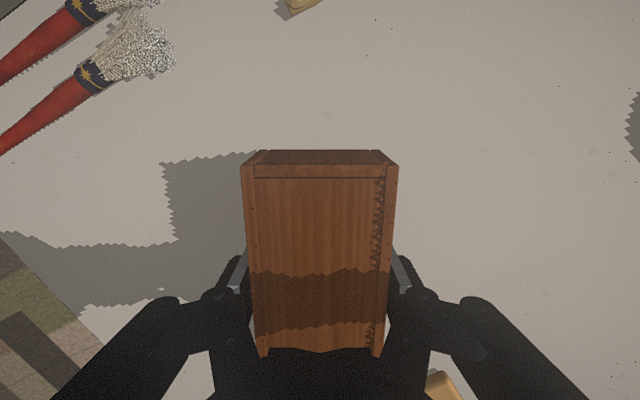

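Gripped: the opening of 0.722 is 61 mm, which matches the box, and it is square in the jaws. Lifting, then over the pocket.

```bash
python3 -m crank '{"xyz":[[0,-0.008,0],[0,-0.025,0],[0,-0.05,0],[0,-0.075,0],[0,-0.1,0],[0,-0.115,0],[0,-0.12,0],[0,-0.12,0]],"angular":[[0,0,0],[0,0,0],[0,0,0],[0,0,0],[0,0,0],[0,0,0],[0,0,0],[0,0,0]]}'; python3 - <<'E'
from h import *
p,M=tool();print(p,np.round(M,3))
t=np.array([.4498,.1195,.2]); print("to pocket",(M.T@(t-p)).round(4), "yaw", .0655-np.arctan2(M[1,2],M[0,2]))
c=vision.read_camera("wrist"); cv2.imwrite("pics/wrist5.png",c["img"])
E
```

```text
time_s: 9.65
tool_pos: [0.4587, 0.3299, 0.1988]
eef_rot: [-0.941, 1.555, -1.555]
force: [0.2, 0.2, -2.3]
width: 0.719
[0.45874227 0.32994289 0.19878921] [[-0.463 -0.     0.886]
 [-0.886  0.    -0.463]
 [ 0.    -1.    -0.   ]]
to pocket [ 0.1906 -0.0012  0.0896] yaw 0.5473747769004808
```

View pics/wrist5.png

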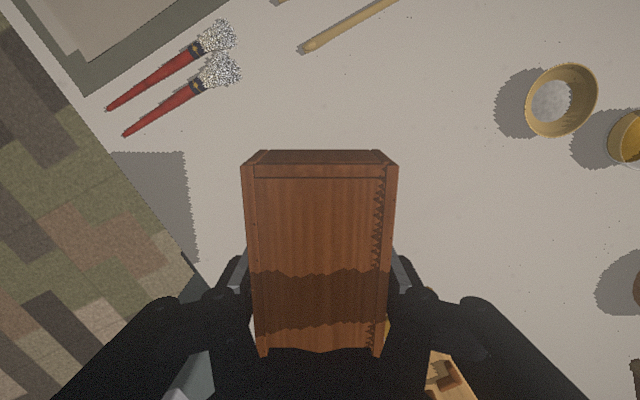

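```bash
python3 -m crank '{"xyz":[[0.024,0,0.011],[0.048,0,0.022],[0.071,0,0.034],[0.095,0,0.045],[0.119,0,0.056],[0.143,0,0.067],[0.167,0,0.078],[0.191,0,0.09]],"angular":[[0,-0.068,0],[0,-0.137,0],[0,-0.205,0],[0,-0.274,0],[0,-0.342,0],[0,-0.41,0],[0,-0.479,0],[0,-0.547,0]]}' && python3 -m crank '{"xyz":[[0,0,0],[0,0,0]],"angular":[[0,0,0],[0,0,0]]}'; python3 - <<'E'
from draw import *
import joint,pickle
p,M=tool();print(p,np.round(M,3),ctrl.read_state()["q"].round(2))
t=np.array([.4498,.1195,.2]); print("to pocket",(M.T@(t-p)).round(4), "yaw", .0655-np.arctan2(M[1,2],M[0,2]))
c=vision.read_camera("wrist"); s=vision.read_camera("scene"); sd=vision.read_camera("side")
pickle.dump((c,s,sd),open("c6.pkl","wb"))
yaw=np.arctan2(M[1,2],M[0,2])
for cc,off,n in ((c,joint.x[6:12],"w"),(s,joint.x[12:18],"s")):
    im=cc["img"].copy()
    def dr(x,z0,pts,col):
        uv=[joint.pr(rz(x[2])@np.array(m)+[x[0],x[1],z0],cc,off) for m in pts]; cv2.polylines(im,[np.int32(np.array(uv)*16)],True,col,1,cv2.LINE_AA,4)
    dr([p[0],p[1],yaw],p[2]-.0798,rect(.031,-.059,.059,.039),(0,255,0)); dr([p[0],p[1],yaw],p[2]-.0798,rect(.031,-.059,.059,.0),(0,255,255))
    dr(joint.x[3:6],0,rect(.046,-.2,.198,.01),(255,0,0)); dr(joint.x[3:6],0,rect(.0345,.0455,.1705,.01),(255,0,255)); dr(joint.x[3:6],0,rect(.009,-.043,.043,.075),(0,0,255))
    if n=="s": im=cv2.resize(im[130:290,250:430],None,fx=4,fy=4,interpolation=cv2.INTER_CUBIC)[:600]
    cv2.imwrite(f"pics/ov6{n}.png",im)
E
```

```text
time_s: 10.7
tool_pos: [0.4497, 0.118, 0.1984]
eef_rot: [-1.241, 1.16, -1.16]
force: [1.1, -0.5, -1.7]
width: 0.717
time_s: 10.95
tool_pos: [0.4501, 0.1193, 0.1986]
eef_rot: [-1.239, 1.162, -1.162]
force: [-0.4, 0.8, -0.2]
width: 0.719
[0.45008544 0.11926153 0.19856947] [[ 0.064 -0.     0.998]
 [-0.998 -0.     0.064]
 [ 0.    -1.    -0.   ]] [-0.83  0.51  0.6   2.12 -0.48  0.64  0.16]
to pocket [-0.0003 -0.0014 -0.0003] yaw 0.001289529054745775
```

View pics/ov6w.png

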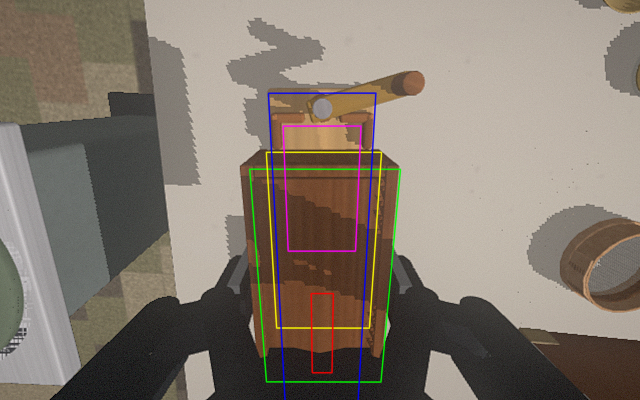

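View pics/ov6s.png

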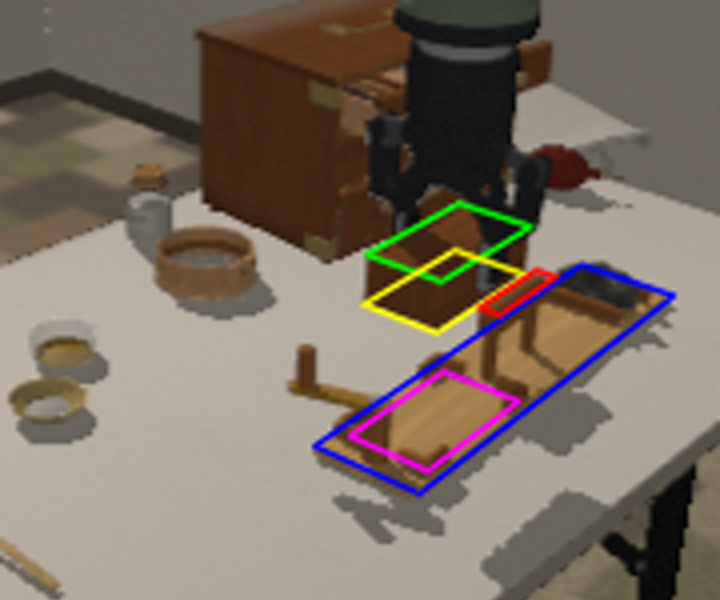

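```bash
python3 - <<'E'
from draw import *
import pickle
c,s,sd=pickle.load(open("c6.pkl","rb"))
im=c["img"][60:200,220:440]; cv2.imwrite("pics/w6z.png",cv2.resize(im,None,fx=3.6,fy=3.6,interpolation=cv2.INTER_CUBIC))
E
```

```text
(no output)
```

View pics/w6z.png

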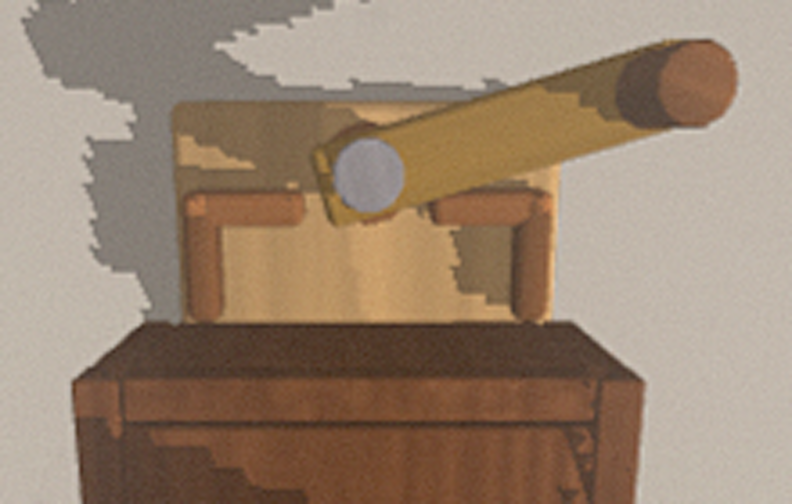

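```bash
python3 - <<'E'
from draw import *
import pickle,joint
c,s,sd=pickle.load(open("c6.pkl","rb"))
p=np.array([.45009,.11926,.19857]); yaw=.0642
z=lambda x,y:np.array([x/3.6+220,y/3.6+60])
off=joint.x[6:12]
T=np.array(c["world_from_camera"])
c2=dict(c); A=np.eye(4); A[:3,:3]=R.from_rotvec(off[3:]).as_matrix(); A[:3,3]=off[:3]; c2["world_from_camera"]=T@np.linalg.inv(A)
for n,cc in (("raw",c),("off",c2)):
    print(n)
    f=lambda uv,h: (rz(yaw).T@(p2w(z(*uv),cc,h)-p)).round(4)[:2]   # box-aligned coords rel TCP
    b=p[2]-.0798
    print("box bottom far",f((148,323),b),f((573,323),b),"top far",f((73,381),b+.039),f((643,381),b+.039))
    print("rail outer",f((185,193),.022),f((553,193),.022),"board far",f((173,101),.01),f((558,101),.01),"pivot",f((368,175),.0575),"knob",f((699,82),.0875))
E
```

```text
raw
box bottom far [-0.0316  0.058 ] [0.0291 0.0579] top far [-0.0323  0.0584] [0.029  0.0583]
rail outer [-0.0407  0.071 ] [0.0424 0.0709] board far [-0.0443  0.0909] [0.0446 0.0907] pivot [0.0003 0.0761] knob [0.0532 0.0914]
off
box bottom far [-0.0335  0.0601] [0.0299 0.0601] top far [-0.0346  0.0602] [0.0303 0.0603]
rail outer [-0.0424  0.0736] [0.043  0.0737] board far [-0.046  0.094] [0.045 0.094] pivot [-0.0002  0.079 ] knob [0.0545 0.0949]
```

In this view the rails sit about 2 mm to +x and 2 mm to +y of the held box, and the yaw agrees. I'll correct for that and descend to just above the rails for another look.

```bash
python3 -m crank '{"xyz":[[-0.001,0.015,0.001],[-0.002,0.03,0.0017],[-0.002,0.045,0.0017],[-0.002,0.06,0.0017],[-0.002,0.073,0.0017],[-0.002,0.08,0.0017],[-0.002,0.08,0.0017],[-0.002,0.08,0.0017]],"angular":[[0,0,0],[0,0,0],[0,0,0],[0,0,0],[0,0,0],[0,0,0],[0,0,0],[0,0,0]]}'; python3 - <<'E'
from draw import *
import pickle
p,M=tool();print(p,np.round(M,3))
c=vision.read_camera("wrist"); s=vision.read_camera("scene"); pickle.dump((c,s,p,M),open("c7.pkl","wb"))
cv2.imwrite("pics/w7z.png",cv2.resize(c["img"][20:200,210:430],None,fx=3.6,fy=3.3,interpolation=cv2.INTER_CUBIC)[:594])
cv2.imwrite("pics/s7z.png",cv2.resize(s["img"][170:290,300:450],None,fx=5,fy=5,interpolation=cv2.INTER_CUBIC)[:600])
E
```

```text
time_s: 12.1
tool_pos: [0.4519, 0.121, 0.1192]
eef_rot: [-1.239, 1.161, -1.161]
force: [0.3, 0.3, -1.4]
width: 0.718
[0.45185982 0.12104167 0.11921415] [[ 0.065  0.     0.998]
 [-0.998  0.     0.065]
 [-0.    -1.     0.   ]]
```

View pics/w7z.png

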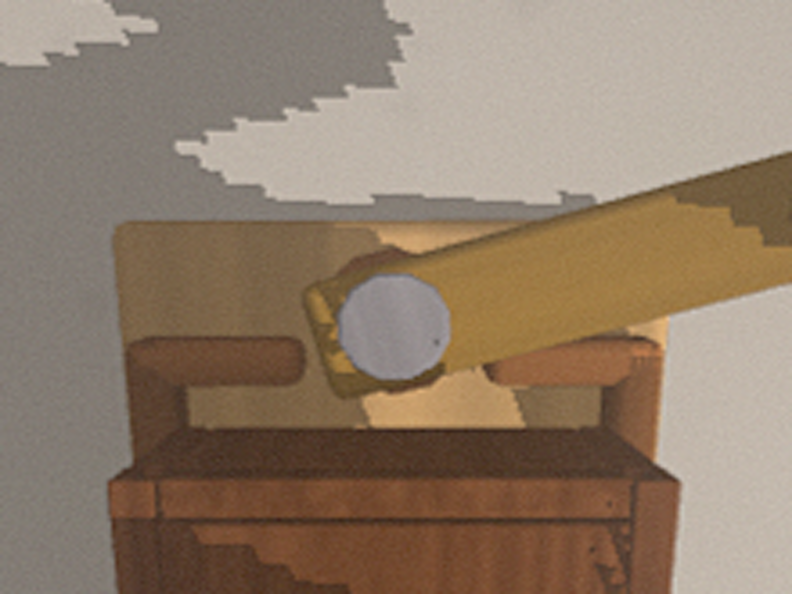

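View pics/s7z.png

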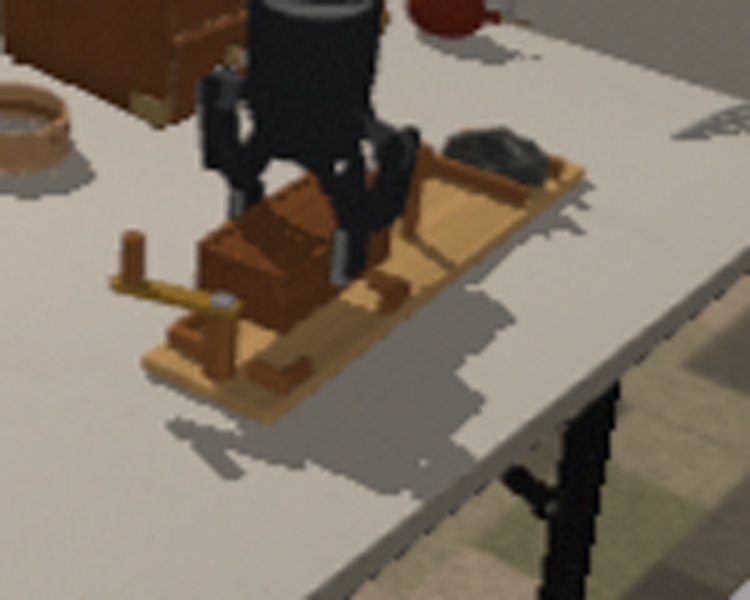

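```bash
python3 - <<'E'
from draw import *
import pickle
c,s,p,M=pickle.load(open("c7.pkl","rb")); yaw=np.arctan2(M[1,2],M[0,2])
z=lambda x,y:np.array([x/3.6+210,y/3.3+20])
f=lambda uv,h: (rz(yaw).T@(p2w(z(*uv),c,h)-p)).round(4)[:2]
b=p[2]-.0798
print("box bot",f((189,430),b),f((605,430),b),"top",f((109,480),b+.039),f((680,480),b+.039))
print("rail outer",f((127,340),.022),f((662,340),.022),"rail inner top",f((188,385),.022),f((603,385),.022),"board",f((113,222),.01),"pivot",f((394,326),.0575))
E
```

```text
box bot [-0.0308  0.0578] [0.0286 0.0577] top [-0.0322  0.0586] [0.0292 0.0585]
rail outer [-0.0428  0.07  ] [0.04   0.0699] rail inner top [-0.0339  0.0625] [0.0313 0.0624] board [-0.0464  0.0891] pivot [-0.0015  0.0746]
```

Aligned within about 0.5 mm both ways. Lowering slowly to the floor.

```bash
python3 -m crank '{"xyz":[[0,0.006,0],[0,0.012,0],[0,0.018,0],[0,0.022,0],[0,0.025,0],[0,0.027,0],[0,0.028,0],[0,0.028,0]],"angular":[[0,0,0],[0,0,0],[0,0,0],[0,0,0],[0,0,0],[0,0,0],[0,0,0],[0,0,0]]}'; python3 - <<'E'
from draw import *
p,M=tool();print(p)
c=vision.read_camera("wrist"); s=vision.read_camera("scene")
cv2.imwrite("pics/w8z.png",cv2.resize(c["img"][20:200,210:430],None,fx=3.6,fy=3.3,interpolation=cv2.INTER_CUBIC)[:594])
cv2.imwrite("pics/s8z.png",cv2.resize(s["img"][170:290,300:450],None,fx=5,fy=5,interpolation=cv2.INTER_CUBIC)[:600])
E
```

```text
time_s: 13.2
tool_pos: [0.4517, 0.121, 0.0909]
eef_rot: [-1.239, 1.161, -1.161]
force: [-0.5, 0.2, -1.8]
width: 0.723
[0.45171543 0.12104242 0.09091575]
```

View pics/w8z.png

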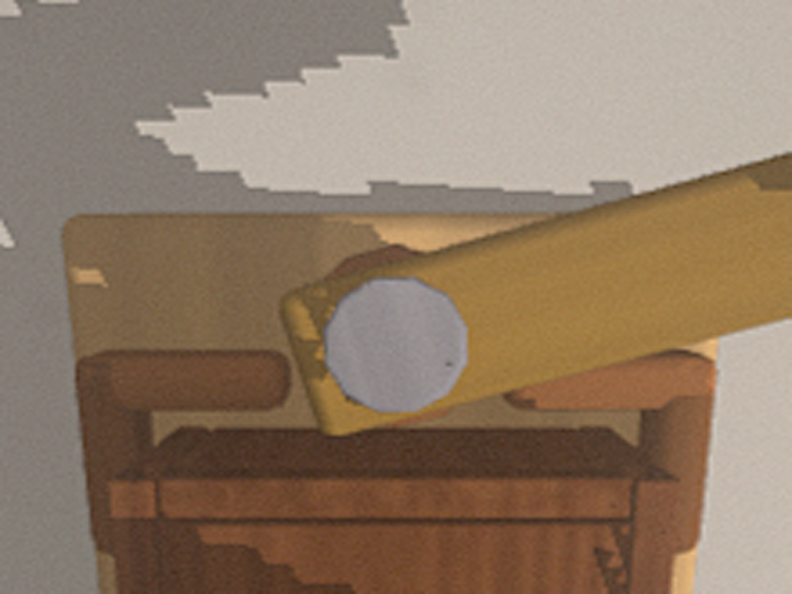

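View pics/s8z.png

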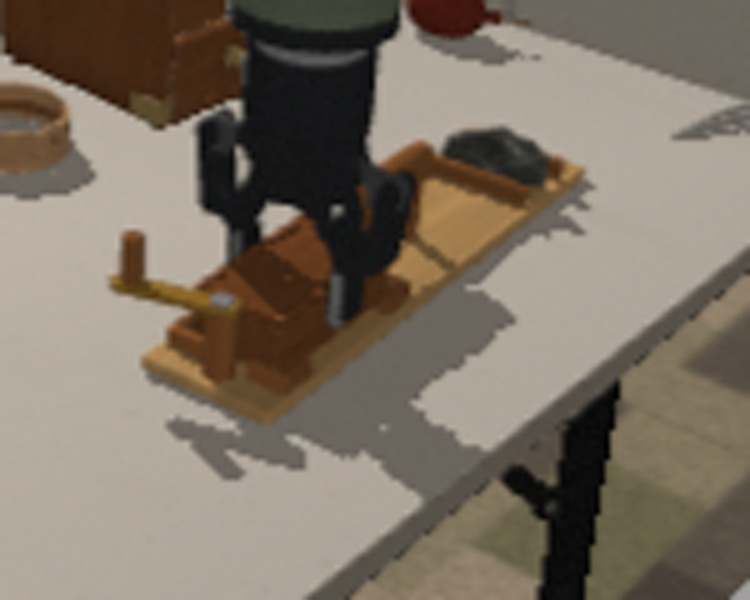

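The box is inside the four rails, about 1 mm off the floor. Touching down, then releasing.

```bash
python3 -m crank '{"xyz":[[0,0.001,0],[0,0.0015,0],[0,0.0015,0]],"angular":[[0,0,0],[0,0,0],[0,0,0]]}' && python3 -m crank '{"xyz":[[0,0,0],[0,0,0],[0,0,0],[0,0,0],[0,0,0]],"angular":[[0,0,0],[0,0,0],[0,0,0],[0,0,0],[0,0,0]]}' 1 && python3 -m crank '{"xyz":[[0,-0.01,0],[0,-0.03,0],[0,-0.06,0],[0,-0.09,0],[0,-0.12,0],[0,-0.14,0],[0,-0.14,0]],"angular":[[0,0,0],[0,0,0],[0,0,0],[0,0,0],[0,0,0],[0,0,0],[0,0,0]]}'; python3 - <<'E'
from draw import *
import pickle
p,M=tool();print(p)
c=vision.read_camera("wrist"); s=vision.read_camera("scene"); pickle.dump((c,s,p,M),open("c9.pkl","wb"))
cv2.imwrite("pics/w9.png",c["img"])
cv2.imwrite("pics/s9z.png",cv2.resize(s["img"][170:290,300:450],None,fx=5,fy=5,interpolation=cv2.INTER_CUBIC)[:600])
E
```

```text
time_s: 13.68
tool_pos: [0.4517, 0.1211, 0.0897]
eef_rot: [-1.239, 1.161, -1.161]
force: [-2.3, -0.5, 10.6]
width: 0.721
time_s: 14.3
tool_pos: [0.4517, 0.121, 0.0894]
eef_rot: [-1.239, 1.161, -1.161]
force: [-0.4, -0.7, 0.5]
width: 1.0
time_s: 15.18
tool_pos: [0.452, 0.1213, 0.2309]
eef_rot: [-1.237, 1.16, -1.161]
force: [-0.3, -0.3, -0.8]
width: 1.005
[0.45200015 0.12127662 0.23088613]
```

View pics/w9.png

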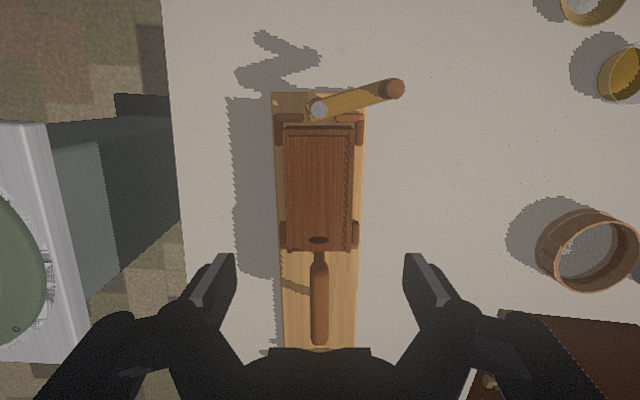

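View pics/s9z.png

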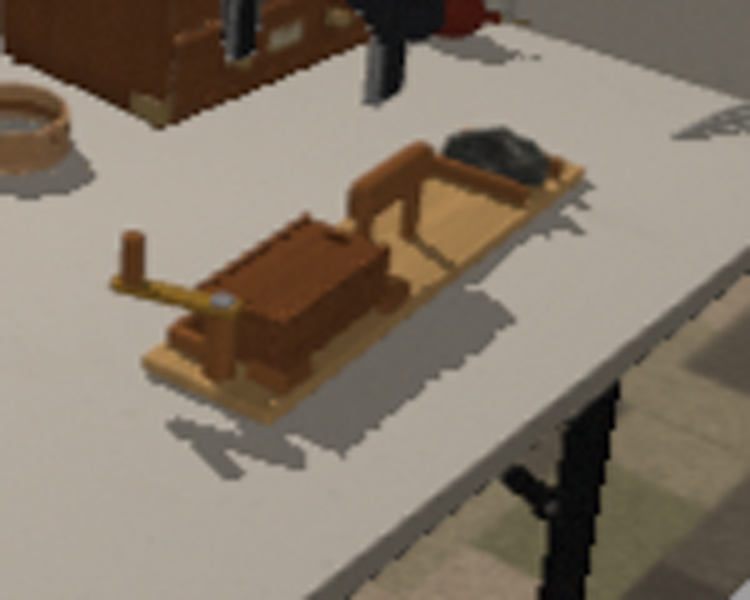

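The box sits flat inside the rails with the lid level, and the keeper is untouched: knob top at (394,90), pivot at (318,110) in the wrist picture. Next I'll straddle the knob without squeezing it and swing it round the arc. Turning and going above the knob first.

```bash
python3 -m crank '{"xyz":[[-0.011,0,0.006],[-0.022,0,0.013],[-0.034,0,0.019],[-0.045,0,0.026],[-0.056,0,0.032],[-0.067,0,0.038],[-0.078,0,0.045],[-0.0895,0,0.0512]],"angular":[[0,-0.185,0],[0,-0.37,0],[0,-0.555,0],[0,-0.74,0],[0,-0.925,0],[0,-1.11,0],[0,-1.295,0],[0,-1.48,0]]}' 0.4 20 && python3 -m crank '{"xyz":[[0,0.02,0],[0,0.02,0],[0,0.02,0],[0,0.02,0]],"angular":[[0,-0.185,0],[0,-0.375,0],[0,-0.375,0],[0,-0.375,0]]}'; python3 - <<'E'
from draw import *
import pickle
s_=ctrl.read_state();p,M=tool();print(p,np.round(M,3),s_["q"].round(2),s_["width"])
t=np.array([.4973,.2139,.140]); print("to knob",(M.T@(t-p)).round(4),"yaw",1.92-np.arctan2(M[1,2],M[0,2]))
c=vision.read_camera("wrist"); s=vision.read_camera("scene"); pickle.dump((c,s,p,M),open("c10.pkl","wb"))
cv2.imwrite("pics/w10.png",c["img"])
cv2.imwrite("pics/s10z.png",cv2.resize(s["img"][150:270,280:430],None,fx=5,fy=5,interpolation=cv2.INTER_CUBIC)[:600])
E
```

```text
time_s: 16.27
tool_pos: [0.4968, 0.2138, 0.2285]
eef_rot: [-1.571, 0.017, -0.015]
force: [-0.1, 0.5, 0.4]
width: 0.4
time_s: 16.77
tool_pos: [0.4969, 0.2134, 0.2092]
eef_rot: [-1.554, -0.27, 0.271]
force: [0.2, -0.0, -0.1]
width: 0.397
[0.49692058 0.21344693 0.20915594] [[ 0.941 -0.    -0.338]
 [ 0.338 -0.     0.941]
 [-0.    -1.     0.   ]] [-0.6   0.52  0.12  1.91 -0.09  0.71  1.49] 0.3965074652693074
to knob [0.0005 0.0692 0.0003] yaw 0.004713057740330262
```

View pics/w10.png

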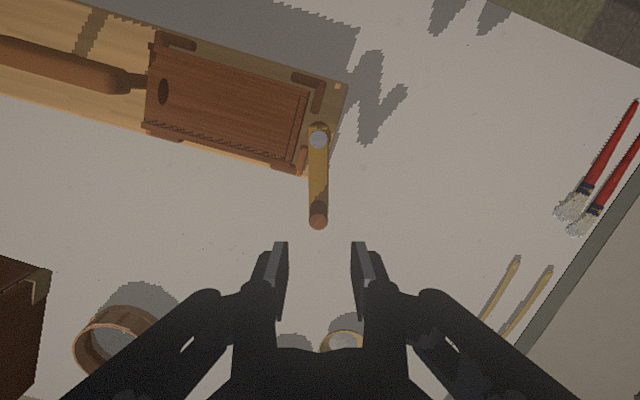

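View pics/s10z.png

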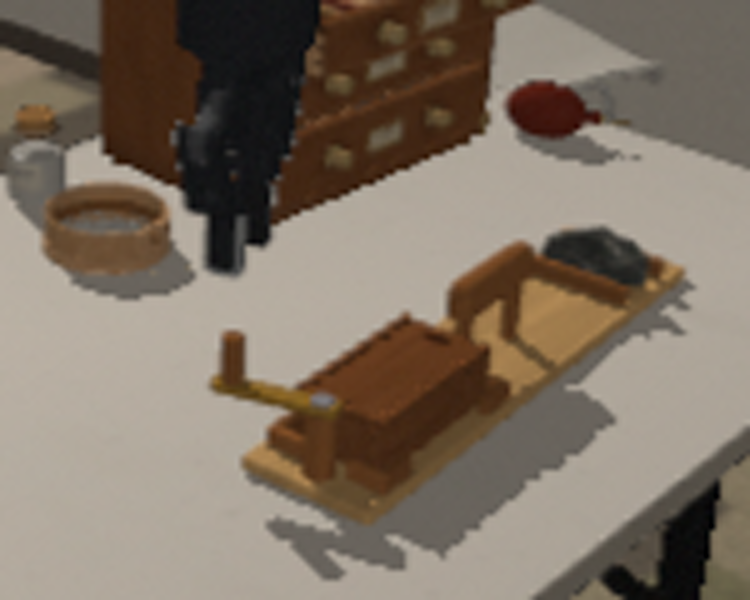

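```bash
python3 - <<'E'
from draw import *
import pickle
c,s,p,M=pickle.load(open("c10.pkl","rb"))
for uv,h in (((318,221),.0875),((318.5,139),.0575)):
    q=p2w(uv,c,h); print(q.round(4),(M.T@(q-p)).round(4))
E
python3 -m crank '{"xyz":[[0.0005,0.015,0],[0.0005,0.03,0],[0.0005,0.045,0],[0.0005,0.06,0],[0.0005,0.068,0],[0.0005,0.069,0],[0.0005,0.069,0]],"angular":[[0,0,0],[0,0,0],[0,0,0],[0,0,0],[0,0,0],[0,0,0],[0,0,0]]}' && python3 -m crank '{"xyz":[[0,0,0],[0,0,0]],"angular":[[0,0,0],[0,0,0]]}' 0.26 20; python3 - <<'E'
from draw import *
import pickle
s_=ctrl.read_state();p,M=tool();print(p,s_["width"],s_["force"].round(1))
c=vision.read_camera("wrist"); s=vision.read_camera("scene"); pickle.dump((c,s,p,M),open("c11.pkl","wb"))
cv2.imwrite("pics/w11.png",c["img"])
cv2.imwrite("pics/s11z.png",cv2.resize(s["img"][150:270,280:430],None,fx=5,fy=5,interpolation=cv2.INTER_CUBIC)[:600])
E
```

```text
[0.4964 0.2137 0.0875] [-0.0003  0.1217  0.0004]
[0.4455 0.1959 0.0575] [-0.0543  0.1517  0.0008]
time_s: 17.75
tool_pos: [0.4976, 0.2139, 0.1407]
eef_rot: [-1.553, -0.274, 0.274]
force: [-0.4, 0.4, -0.8]
width: 0.399
time_s: 18.0
tool_pos: [0.4976, 0.2139, 0.1407]
eef_rot: [-1.553, -0.274, 0.274]
force: [0.5, -0.0, 0.6]
width: 0.26
[0.49756096 0.21390931 0.14072508] 0.26003636282796455 [ 0.5 -0.   0.6]
```

View pics/w11.png

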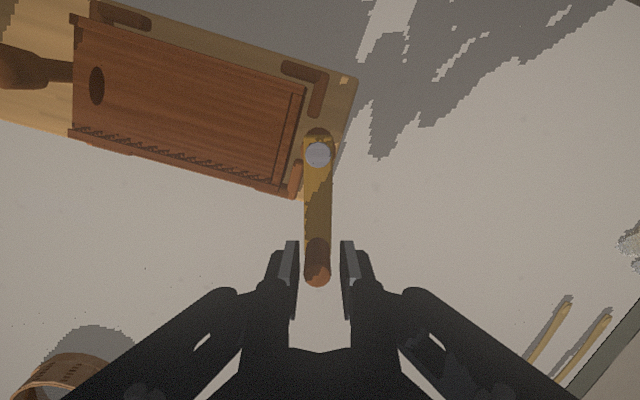

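View pics/s11z.png

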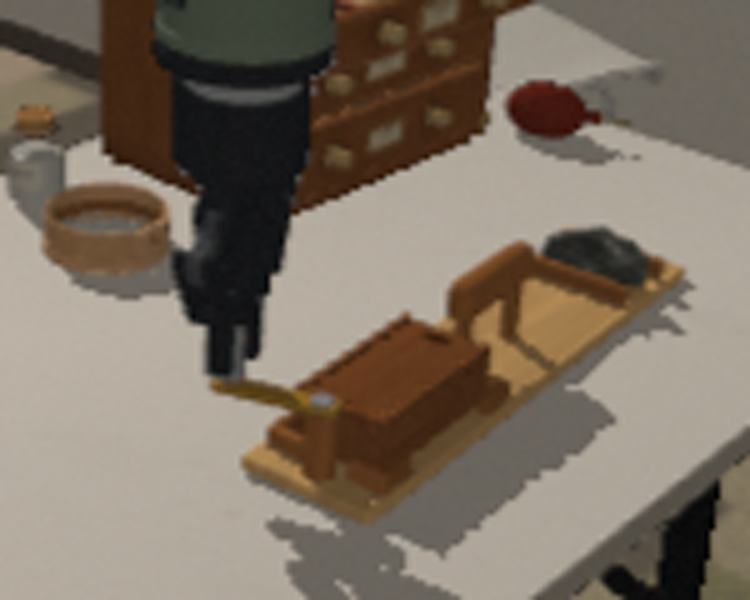

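The knob (318,275) is between the pads with free play. Swinging it round the pivot, turning with the arc.

```bash
python3 -m crank '{"xyz":[[-0.0005,0,-0.0077],[-0.0021,0,-0.0153],[-0.0048,0,-0.0225],[-0.0084,0,-0.0293],[-0.013,0,-0.0356],[-0.0184,0,-0.0411],[-0.0245,0,-0.0458],[-0.0311,0,-0.0497]],"angular":[[0,0.14,0],[0,0.28,0],[0,0.42,0],[0,0.56,0],[0,0.7,0],[0,0.84,0],[0,0.98,0],[0,1.12,0]]}'  && python3 -m crank '{"xyz":[[0,0,0],[0,0,0]],"angular":[[0,0,0],[0,0,0]]}'; python3 - <<'E'
from draw import *
import pickle
s_=ctrl.read_state();p,M=tool();print(p,np.round(M,3),s_["width"],s_["force"].round(1))
pv=np.array([.4455,.1955,p[2]]); print("pivot in tool",(M.T@(pv-p)).round(4))
c=vision.read_camera("wrist"); s=vision.read_camera("scene"); pickle.dump((c,s,p,M),open("c12.pkl","wb"))
cv2.imwrite("pics/w12.png",c["img"])
cv2.imwrite("pics/s12z.png",cv2.resize(s["img"][150:270,280:430],None,fx=5,fy=5,interpolation=cv2.INTER_CUBIC)[:600])
E
```

```text
time_s: 19.1
tool_pos: [0.4853, 0.1564, 0.1406]
eef_rot: [-1.484, 0.606, -0.607]
force: [1.0, 1.1, -0.4]
width: 0.262
time_s: 19.35
tool_pos: [0.4854, 0.1568, 0.1405]
eef_rot: [-1.486, 0.6, -0.6]
force: [-0.4, 0.5, 0.6]
width: 0.257
[0.48541431 0.15680131 0.14045057] [[ 0.72   0.     0.694]
 [-0.694  0.     0.72 ]
 [ 0.    -1.     0.   ]] 0.2572118531249972 [-0.4  0.5  0.6]
pivot in tool [-0.0556 -0.      0.0001]
```

View pics/w12.png

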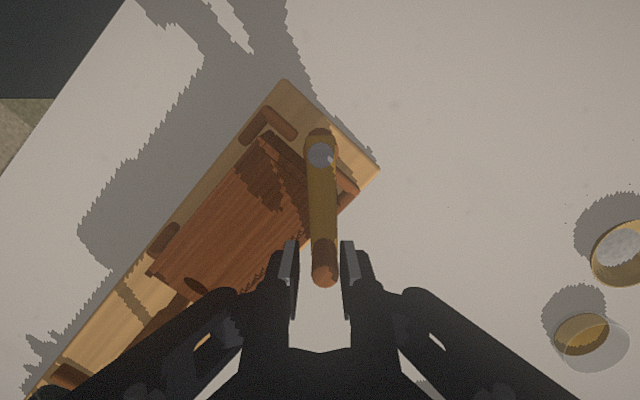

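View pics/s12z.png

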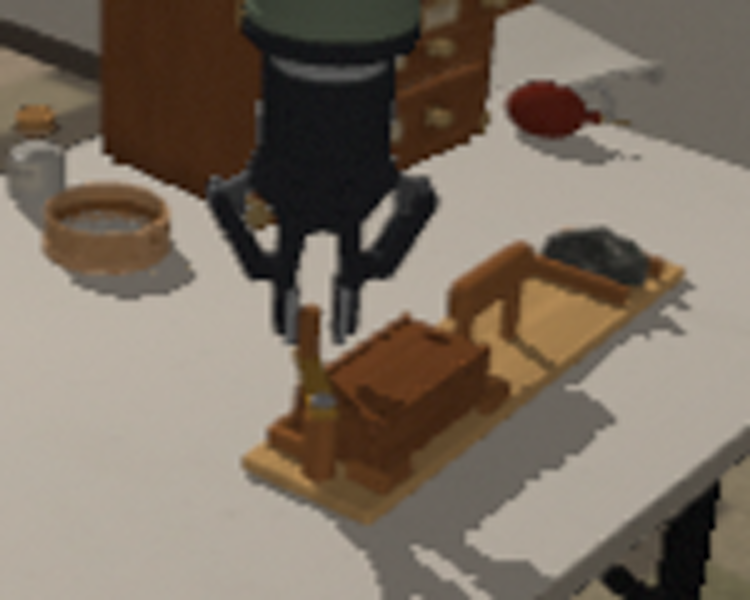

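```bash
python3 -m crank '{"xyz":[[-0.0005,0,-0.0077],[-0.0022,0,-0.0153],[-0.0048,0,-0.0226],[-0.0085,0,-0.0295],[-0.0123,0,-0.0349],[-0.0153,0,-0.0382],[-0.0168,0,-0.0398],[-0.0168,0,-0.0398]],"angular":[[0,0.14,0],[0,0.28,0],[0,0.42,0],[0,0.56,0],[0,0.68,0],[0,0.76,0],[0,0.8,0],[0,0.8,0]]}'; python3 - <<'E'
from draw import *
import pickle
s_=ctrl.read_state();p,M=tool();print(p,np.round(M,3),s_["width"],s_["force"].round(1))
pv=np.array([.4455,.1955,p[2]]); print("pivot in tool",(M.T@(pv-p)).round(4), np.arctan2(M[1,0],M[0,0]))
c=vision.read_camera("wrist"); s=vision.read_camera("scene"); pickle.dump((c,s,p,M),open("c13.pkl","wb"))
cv2.imwrite("pics/w13z.png",cv2.resize(c["img"][60:300,200:440],None,fx=2.5,fy=2.5,interpolation=cv2.INTER_CUBIC))
cv2.imwrite("pics/s13z.png",cv2.resize(s["img"][150:270,280:430],None,fx=5,fy=5,interpolation=cv2.INTER_CUBIC)[:600])
E
```

```text
time_s: 20.45
tool_pos: [0.4456, 0.1398, 0.1404]
eef_rot: [-1.21, 1.208, -1.208]
force: [0.6, 0.9, 1.0]
width: 0.258
[0.44556443 0.13984977 0.14040876] [[ 0.002  0.     1.   ]
 [-1.     0.     0.002]
 [-0.    -1.     0.   ]] 0.2582944703212718 [0.6 0.9 1. ]
pivot in tool [-0.0557  0.      0.    ] -1.5692425704839679
```

View pics/w13z.png

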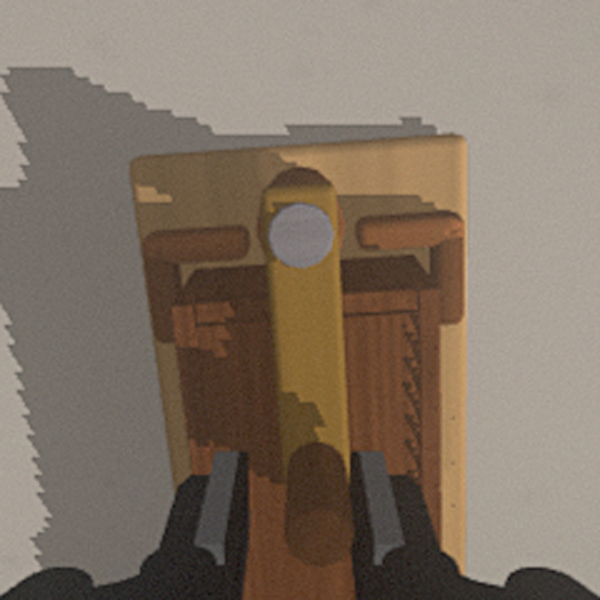

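View pics/s13z.png

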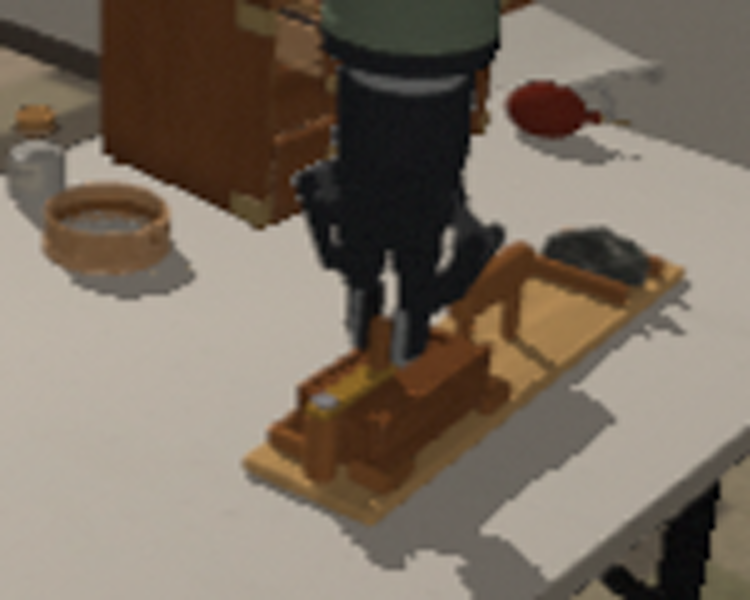

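```bash
for i in 1; do python3 -m crank '{"xyz":[[0,0,-0.001],[0,0,-0.001]],"angular":[[0,0,0],[0,0,0]]}'; python3 -m crank '{"xyz":[[0,0,-0.001],[0,0,-0.001]],"angular":[[0,0,0],[0,0,0]]}';  done; python3 - <<'E'
from draw import *
import pickle
s_=ctrl.read_state();p,M=tool();print(p,s_["width"],s_["force"].round(1),s_["torque"].round(2))
c=vision.read_camera("wrist"); s=vision.read_camera("scene"); pickle.dump((c,s,p,M),open("c14.pkl","wb"))
cv2.imwrite("pics/w14z.png",cv2.resize(c["img"][60:300,200:440],None,fx=2.5,fy=2.5,interpolation=cv2.INTER_CUBIC))
E
```

```text
time_s: 20.8
tool_pos: [0.4445, 0.1396, 0.1404]
eef_rot: [-1.209, 1.209, -1.209]
force: [1.0, 1.2, -0.3]
width: 0.261
time_s: 21.05
tool_pos: [0.4434, 0.1396, 0.1404]
eef_rot: [-1.209, 1.209, -1.209]
force: [2.3, -2.0, 0.8]
width: 0.257
[0.44337006 0.13959935 0.14039763] 0.2571701433352924 [ 2.3 -2.   0.8] [ 0.06 -0.45  0.01]
```

View pics/w14z.png

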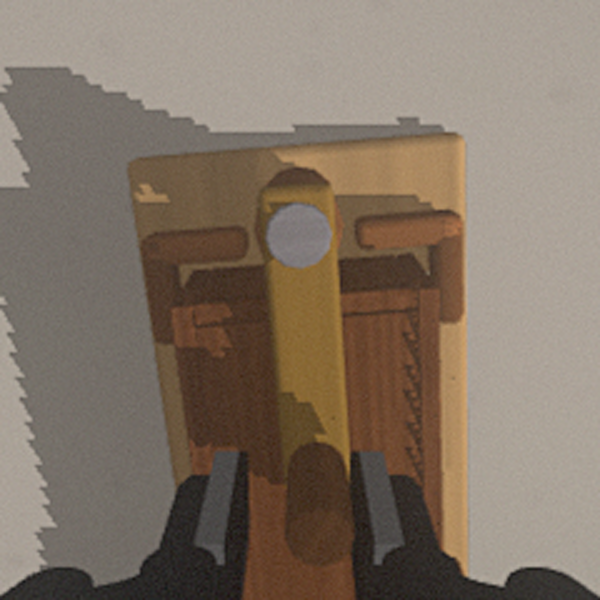

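Over the last 2 mm of push the board moved together with the knob (2.3 N), so the keeper is at its stop. Backing off, rising, then measuring.

```bash
python3 -m crank '{"xyz":[[0,0,0.002],[0,0,0.0035],[0,-0.02,0.0035],[0,-0.05,0.0035],[0,-0.08,0.0035],[0,-0.11,0.0035],[0,-0.11,0.0035]],"angular":[[0,0,0],[0,0,0],[0,0,0],[0,0,0],[0,0,0],[0,0,0],[0,0,0]]}'; python3 - <<'E'
from draw import *
import pickle
s_=ctrl.read_state();p,M=tool();print(p,np.round(M,3),s_["width"],s_["force"].round(1))
c=vision.read_camera("wrist"); s=vision.read_camera("scene"); pickle.dump((c,s,p,M),open("c15.pkl","wb"))
cv2.imwrite("pics/w15.png",c["img"])
cv2.imwrite("pics/w15z.png",cv2.resize(c["img"][60:360,220:420],None,fx=3,fy=3,interpolation=cv2.INTER_CUBIC)[:600])
cv2.imwrite("pics/w15y.png",cv2.resize(c["img"][220:370,220:420],None,fx=4,fy=4,interpolation=cv2.INTER_CUBIC)[:600])
cv2.imwrite("pics/s15z.png",cv2.resize(s["img"][150:270,280:430],None,fx=5,fy=5,interpolation=cv2.INTER_CUBIC)[:600])
E
```

```text
time_s: 22.02
tool_pos: [0.4474, 0.1399, 0.2518]
eef_rot: [-1.207, 1.208, -1.209]
force: [-0.5, 0.6, -1.1]
width: 0.259
[0.44744254 0.13993471 0.25181459] [[ 0.     0.002  1.   ]
 [-1.     0.002  0.   ]
 [-0.002 -1.     0.002]] 0.2588271698937714 [-0.5  0.6 -1.1]
```

View pics/w15.png

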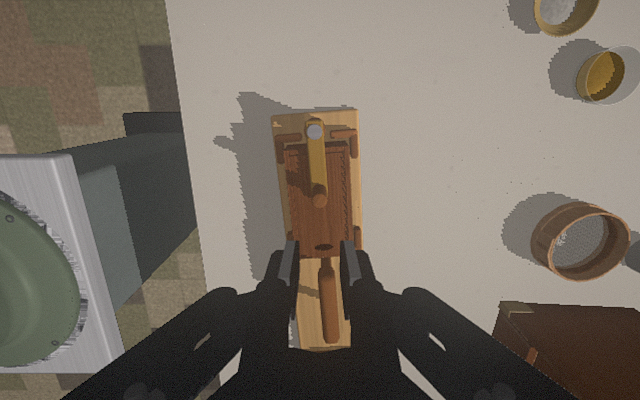

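View pics/w15z.png

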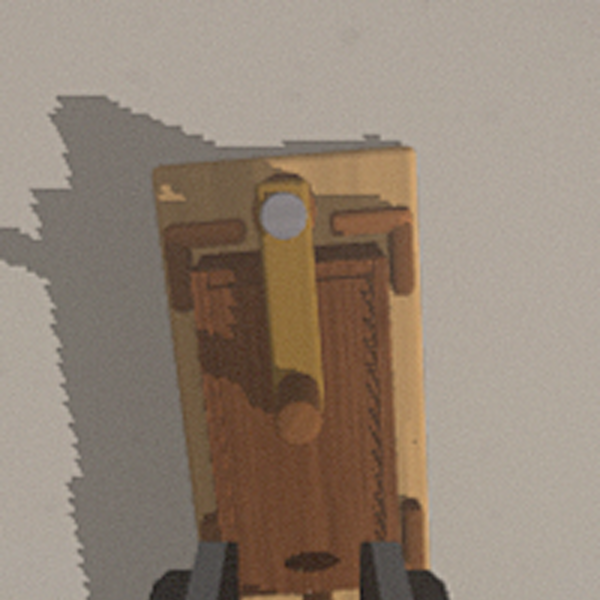

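View pics/s15z.png

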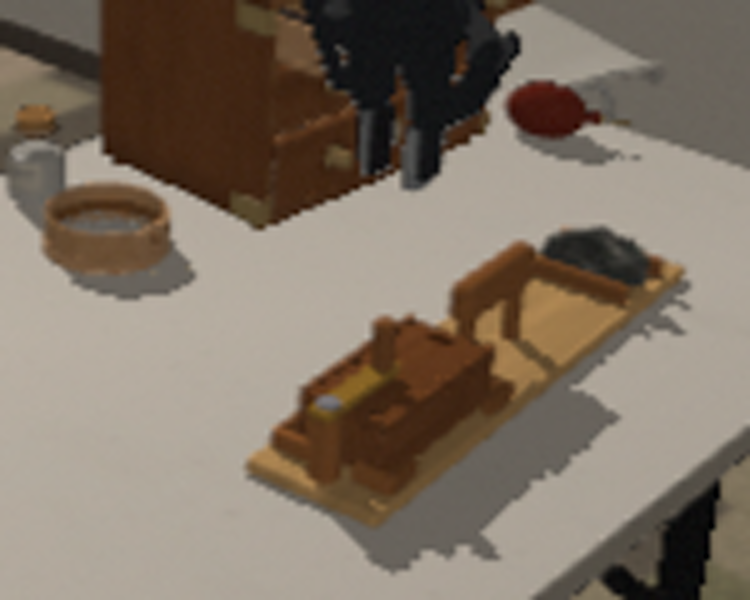

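```bash
python3 - <<'E'
from draw import *
import pickle
c,s,p,M=pickle.load(open("c15.pkl","rb"))
z=lambda x,y:np.array([x/3+220,y/3+60])
pv=p2w(z(284,215),c,.0575)[:2]; kn=p2w(z(299,423),c,.0875)[:2]; print("piv",pv,"knob",kn,"r",np.hypot(*(kn-pv)),"dir",np.arctan2(*(kn-pv)[::-1]))
a,b=p2w(z(153,168),c,.01)[:2],p2w(z(414,148),c,.01)[:2]; print("far edge",a,b,np.hypot(*(b-a)),"yaw",np.arctan2(*(b-a)[::-1]))
# board long left edge & right edge, box lid long edges
for n,u,v,h in (("left",(153,168),(196,530),.01),("right",(414,150),(428,560),.01),("lidL",(192,275),(218,580),.049),("lidR",(388,262),(402,540),.049),("barL",(263,240),(275,375),.0575),("barR",(314,240),(323,385),.0575)):
    A,B=p2w(z(*u),c,h)[:2],p2w(z(*v),c,h)[:2]; d=A-B; print(n,"yaw",-np.arctan2(d[0],d[1]))
E
```

```text
piv [0.44197915 0.19471227] knob [0.44627475 0.13992208] r 0.05495831487640727 dir -1.4925556138643967
far edge [0.39637777 0.20554233] [0.4858829  0.21199041] 0.08973709074673447 yaw 0.071917114611294
left yaw 0.06857875558653614
right yaw 0.0762964939437486
lidL yaw 0.04483566060744225
lidR yaw 0.08161841214632584
barL yaw 0.07536311991755107
barR yaw 0.06693999294492224
```

View pics/w15y.png

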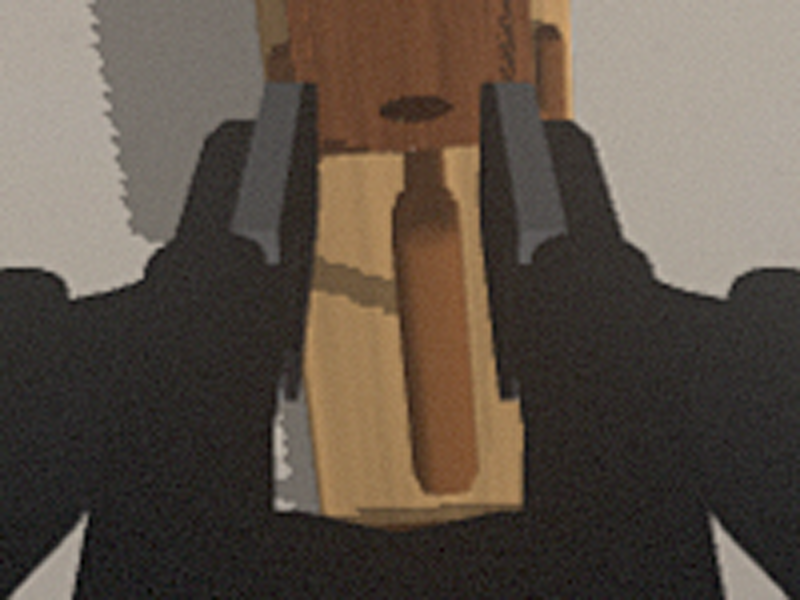

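Keeper angle works out at 1.565 against the board's yaw of 0.072, with a knob radius of 55.0 mm, so it is fully shut. Now over the grip bar.

```bash
python3 -m crank '{"xyz":[[0.025,0.005,0.002],[0.05,0.015,0.004],[0.075,0.025,0.006],[0.1,0.035,0.008],[0.12,0.04,0.008],[0.128,0.04,0.008],[0.128,0.04,0.008],[0.128,0.04,0.008]],"angular":[[0,-0.02,0],[0,-0.04,0],[0,-0.06,0],[0,-0.072,0],[0,-0.072,0],[0,-0.072,0],[0,-0.072,0],[0,-0.072,0]]}' 0.7; python3 - <<'E'
from draw import *
import pickle
s_=ctrl.read_state();p,M=tool();print(p,np.round(M,3),s_["width"],s_["q"].round(2))
t=np.array([.4552,.0122,.116]);print((M.T@(t-p)).round(4))
c=vision.read_camera("wrist"); s=vision.read_camera("scene"); pickle.dump((c,s,p,M),open("c16.pkl","wb"))
cv2.imwrite("pics/w16.png",c["img"])
cv2.imwrite("pics/w16z.png",cv2.resize(c["img"][150:350,240:400],None,fx=3,fy=3,interpolation=cv2.INTER_CUBIC)[:600])
E
```

```text
time_s: 23.12
tool_pos: [0.455, 0.0124, 0.2104]
eef_rot: [-1.243, 1.156, -1.155]
force: [-0.9, -0.2, -0.6]
width: 0.698
[0.45495972 0.01241308 0.21037362] [[ 0.073 -0.     0.997]
 [-0.997  0.     0.073]
 [-0.    -1.    -0.   ]] 0.6984523839022242 [-0.69  0.5   0.71  2.14 -0.53  0.67  0.46]
[0.0002 0.0944 0.0002]
```

View pics/w16.png

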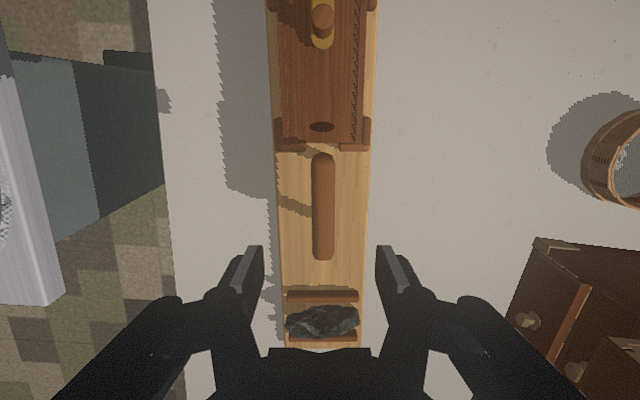

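View pics/w16z.png

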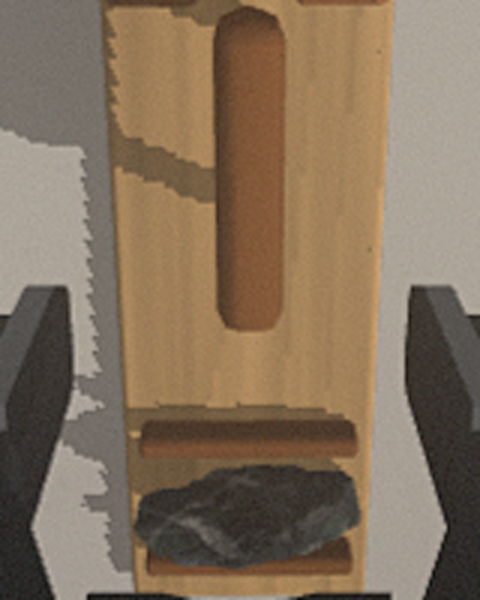

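```bash
python3 - <<'E'
from draw import *
import pickle
c,s,p,M=pickle.load(open("c16.pkl","rb"))
z=lambda x,y:np.array([x/3+240,y/3+150])
for uv,h in (((248,12),.075),((250,325),.07),((216,100),.07),((283,100),.07),((217,260),.07),((284,260),.07)):
    q=p2w(z(*uv),c,h); print(q.round(4),(M.T@(q-p)).round(4))
E
```

```text
[0.4524 0.0579 0.075 ] [-0.0455  0.1354  0.0007]
[ 0.4595 -0.0288  0.07  ] [0.0415 0.1404 0.0015]
[0.4462 0.0343 0.07  ] [-0.0225  0.1404 -0.0072]
[0.4629 0.0355 0.07  ] [-0.0224  0.1404  0.0096]
[ 0.4492 -0.0098  0.07  ] [ 0.0218  0.1404 -0.0073]
[ 0.467  -0.0086  0.07  ] [0.0218 0.1404 0.0105]
```

```bash
python3 -m crank '{"xyz":[[-0.001,0.02,0.001],[-0.0015,0.04,0.001],[-0.0015,0.06,0.001],[-0.0015,0.08,0.001],[-0.0015,0.09,0.001],[-0.0015,0.0944,0.001],[-0.0015,0.0944,0.001]],"angular":[[0,0,0],[0,0,0],[0,0,0],[0,0,0],[0,0,0],[0,0,0],[0,0,0]]}' 0.7 100 && python3 -m crank '{"xyz":[[0,0,0],[0,0,0],[0,0,0],[0,0,0],[0,0,0],[0,0,0],[0,0,0],[0,0,0]],"angular":[[0,0,0],[0,0,0],[0,0,0],[0,0,0],[0,0,0],[0,0,0],[0,0,0],[0,0,0]]}' 0 100; python3 - <<'E'
from draw import *
import pickle
s_=ctrl.read_state();p,M=tool();print(p,np.round(M,3),s_["width"],s_["force"].round(1))
c=vision.read_camera("wrist"); s=vision.read_camera("scene"); pickle.dump((c,s,p,M),open("c17.pkl","wb"))
cv2.imwrite("pics/w17.png",c["img"])
cv2.imwrite("pics/s17z.png",cv2.resize(s["img"][150:270,280:430],None,fx=5,fy=5,interpolation=cv2.INTER_CUBIC)[:600])
E
```

```text
time_s: 24.1
tool_pos: [0.4559, 0.0133, 0.1162]
eef_rot: [-1.242, 1.156, -1.156]
force: [0.1, -0.0, -0.3]
width: 0.698
time_s: 25.1
tool_pos: [0.4562, 0.0133, 0.1165]
eef_rot: [-1.241, 1.155, -1.156]
force: [-0.9, 0.4, 12.5]
width: 0.194
[0.45618138 0.01328258 0.11653921] [[ 0.072  0.001  0.997]
 [-0.997  0.     0.072]
 [-0.    -1.     0.001]] 0.1938292867587897 [-0.9  0.4 12.5]
```

View pics/w17.png

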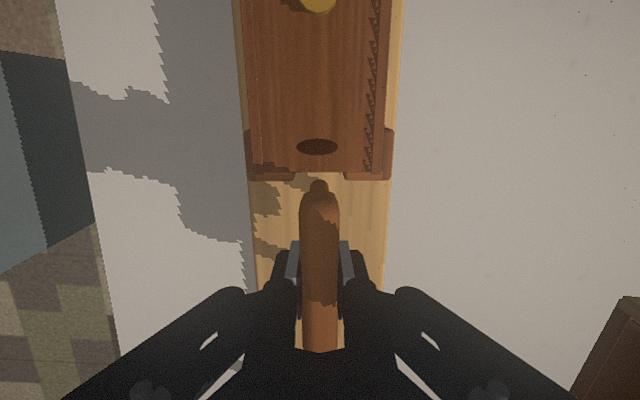

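View pics/s17z.png

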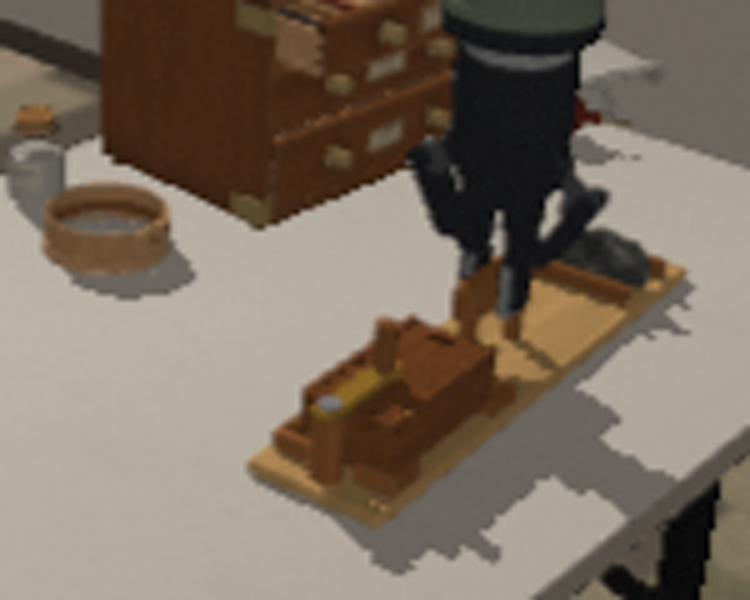

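The bar is squarely between the pads. Lifting gently, first 30 mm with a check.

```bash
python3 -m crank '{"xyz":[[0,-0.001,0],[0,-0.004,0],[0,-0.008,0],[0,-0.013,0],[0,-0.019,0],[0,-0.025,0],[0,-0.029,0],[0,-0.03,0]],"angular":[[0,0,0],[0,0,0],[0,0,0],[0,0,0],[0,0,0],[0,0,0],[0,0,0],[0,0,0]]}'; python3 - <<'E'
from draw import *
s_=ctrl.read_state();p,M=tool();print(p,np.round(M,3),s_["width"],s_["force"].round(1),s_["torque"].round(2))
c=vision.read_camera("wrist"); s=vision.read_camera("scene"); sd=vision.read_camera("side")
cv2.imwrite("pics/w18.png",c["img"])
cv2.imwrite("pics/s18z.png",cv2.resize(s["img"][150:270,280:430],None,fx=5,fy=5,interpolation=cv2.INTER_CUBIC)[:600])
E
```

```text
time_s: 26.2
tool_pos: [0.4559, 0.0133, 0.1463]
eef_rot: [-1.242, 1.156, -1.156]
force: [0.4, 1.6, -7.6]
width: 0.197
[0.45587717 0.01330464 0.14626656] [[ 0.072  0.     0.997]
 [-0.997  0.     0.072]
 [-0.    -1.     0.   ]] 0.19723971843498717 [ 0.4  1.6 -7.6] [ 0.13 -0.01 -0.  ]
```

View pics/w18.png

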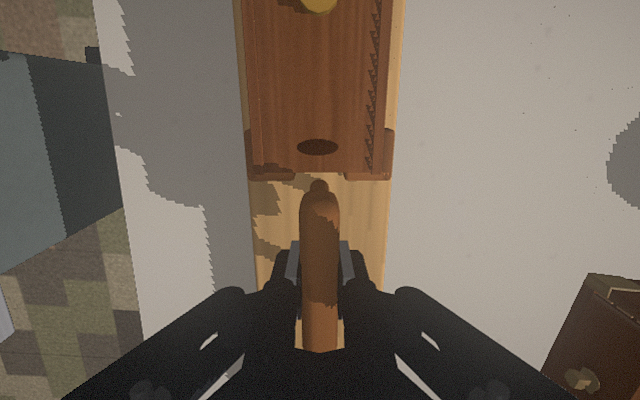

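View pics/s18z.png

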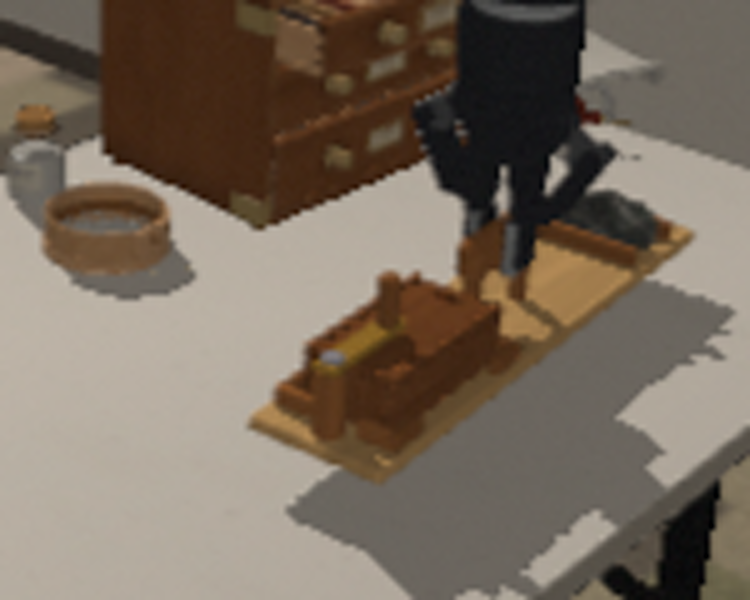

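The board is clear of the table, and the wrist view of it in the hand is unchanged, so it has not tilted. Raising the rest.

```bash
python3 -m crank '{"xyz":[[0,-0.003,0],[0,-0.011,0],[0,-0.022,0],[0,-0.034,0],[0,-0.047,0],[0,-0.058,0],[0,-0.066,0],[0,-0.07,0]],"angular":[[0,0,0],[0,0,0],[0,0,0],[0,0,0],[0,0,0],[0,0,0],[0,0,0],[0,0,0]]}'; python3 -m crank '{"xyz":[[0,0,0],[0,0,0],[0,0,0],[0,0,0],[0,0,0],[0,0,0],[0,0,0],[0,0,0]],"angular":[[0,0,0],[0,0,0],[0,0,0],[0,0,0],[0,0,0],[0,0,0],[0,0,0],[0,0,0]]}'; python3 - <<'E'
from draw import *
import pickle
s_=ctrl.read_state();p,M=tool();print(p,np.round(M,3),s_["width"],s_["force"].round(1),s_["torque"].round(2),abs(s_["joint_velocities"]).max())
c=vision.read_camera("wrist"); s=vision.read_camera("scene"); sd=vision.read_camera("side"); pickle.dump((c,s,sd,p,M),open("c19.pkl","wb"))
cv2.imwrite("pics/w19.png",c["img"])
c17=pickle.load(open("c17.pkl","rb"))[0]["img"]
# shift of the held board in the wrist view since before lift
g=lambda i:np.float32(cv2.cvtColor(i,cv2.COLOR_BGR2GRAY))[0:235,246:392]
print("phase shift box region",cv2.phaseCorrelate(g(c17),g(c["img"])))
cv2.imwrite("pics/s19z.png",cv2.resize(s["img"][120:260,280:430],None,fx=4.2,fy=4.2,interpolation=cv2.INTER_CUBIC)[:600])
cv2.imwrite("pics/sd19z.png",cv2.resize(sd["img"][140:310,230:430],None,fx=3.5,fy=3.5,interpolation=cv2.INTER_CUBIC)[:600])
# level check in scene: project board edge model at measured height
x=[p[0],p[1]-.0005,.072]
im=s["img"].copy()
for z0 in (p[2]-.1165+0.0,):
    for r,col in ((rect(.046,-.2,.198,.01),(255,0,0)),(rect(.031,.049,.167,.049),(0,255,0))):
        uv=[w2p(rz(x[2])@np.array(m)+[x[0],x[1],z0],s) for m in r]; cv2.polylines(im,[np.int32(np.array(uv)*16)],True,col,1,cv2.LINE_AA,4)
cv2.imwrite("pics/s19o.png",cv2.resize(im[120:260,280:430],None,fx=4.2,fy=4.2,interpolation=cv2.INTER_CUBIC)[:600])
E
```

```text
time_s: 27.35
tool_pos: [0.4559, 0.0133, 0.2165]
eef_rot: [-1.242, 1.156, -1.156]
force: [-0.8, 0.4, -7.9]
width: 0.189
time_s: 28.35
tool_pos: [0.4558, 0.0132, 0.216]
eef_rot: [-1.242, 1.156, -1.156]
force: [0.1, -0.7, -7.2]
width: 0.191
[0.45582037 0.01322031 0.2160142 ] [[ 0.072  0.     0.997]
 [-0.997 -0.     0.072]
 [ 0.    -1.     0.   ]] 0.19136626062619883 [ 0.1 -0.7 -7.2] [ 0.03 -0.06 -0.02] 0.002260201025825521
phase shift box region ((0.30438951679167303, -0.13552747403375065), 0.745240324444241)
```

View pics/w19.png

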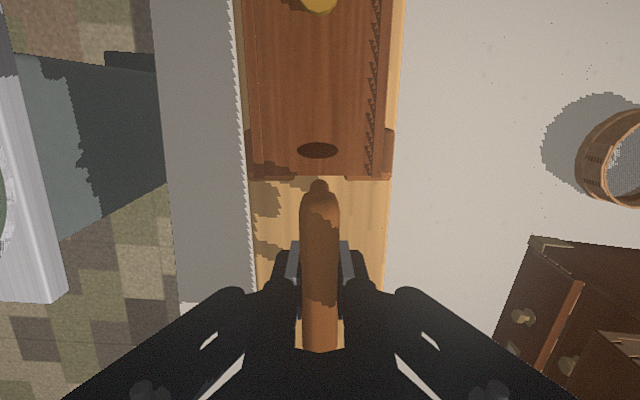

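View pics/s19o.png

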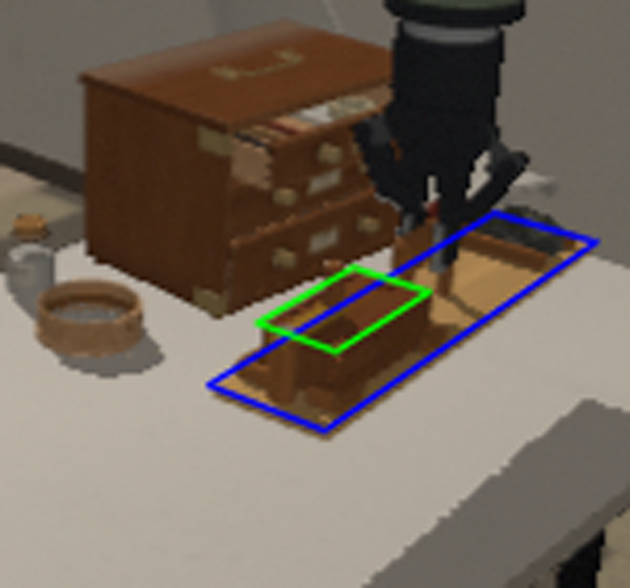

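View pics/sd19z.png

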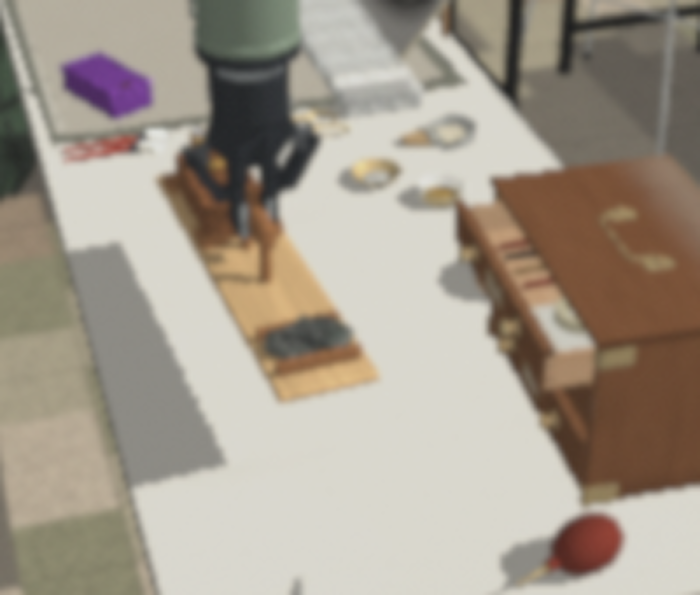

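The level board model drawn at 99.5 mm matches the scene picture on all visible edges. The arm is still, the keeper shut and the other things in place. Handing in.

```bash
python3 -c "
from bench import finish_job; print(finish_job())"
```

```text
the job is handed in; nothing more can be done
None
```

I set the brown tool box flat in the pocket and let go, then swung the brass keeper shut. I then took the board by its grip bar and handed it in held level about 10 cm up, at 28.4 s.

- **Height and grip:** the underside was about 99.5 mm above the table, with the bar held at 100 N. The load read about 7–8 N and the arm was still (largest joint speed 0.002 rad/s).
- **Level:** the held board shifted less than 0.4 px in the wrist view over the lift. A level board model matched the scene picture.
- **Keeper:** I measured 1.565 rad against the 1.57 stop. In the last 2 mm of the push the board slid along with the knob, so the keeper was on its stop. I did not measure the angle again after the lift.
- **Disagreements:** that same push moved the board about 2–3 mm sideways on the table before I lifted it. The wrist camera's scale was about 2% off at table level, so I aligned the box to the rails by what one picture showed of both.
- **Other things:** in the last pictures the purple box, the dishes and the blower were where they had been. The tweezers were hardly in view, but I never worked near them.

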